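# Set out the sampling station

### The arm

A 7-joint arm with a two-finger parallel gripper is mounted at the origin on the work surface. World frame = base frame: x ahead of the robot, y to its left, z up, the work surface at z = 0. Lengths are in m, angles in rad, forces in N, time in s.
With the tool pointing down it reaches from about 0.425 to 0.925 m from the base axis. Payload 6.8 kg.
Tool frame: the origin (TCP) lies between the finger pads; the fingertips stand 22 mm ahead of it and the grasp point (between the pads) lies 3 mm ahead of it; z points along the fingers, y is the direction in which the jaws open and shut (so a half turn about z gives the same grasp; the last joint's range is limited). The gripper opens to 88 mm and grips with 3 to 60 N. Pads are 20 mm wide; open, the fingers measure 115 mm over their backs; the gripper's body (75 mm by 178 mm) begins 61 mm behind the grasp point.
Start: joints at [-1.43, 0.477, 0.022, 1.555, -0.011, 1.109, -0.083], TCP at [0.166, 0.654, 0.245] pointing down, gripper open.
Joint ranges: [-2.96, 2.96], [-0.34, 2.1], [-1.41, 1.46], [0.24, 2.44], [-1.37, 4.51], [0.17, 1.92], [-2.96, 2.96]. Speed limits (rad/s): [2.39, 2.39, 3.14, 3.14, 3.14, 3.14, 3.14].

### API

Orientations are given as a rotation vector (axis times angle).
In Python, from station import manip gives the robot as it stands. The module is installed in compiled form; this text tells all that it offers.
- The arm moves only by the tool send_rows, never from a script. Its argument "targets" is a list of rows, each an object of numbers: "tx", "ty", "tz": the shift along the tool's x, y, z in m; "rx", "ry", "rz": the turn, a rotation vector about the tool's x, y, z in rad. In form: [{"tx": .., "ty": .., "tz": .., "rx": .., "ry": .., "rz": ..}, ...]. A call has 1 to 8 rows; each row shifts and turns the pose as measured when the row begins, along the tool's axes as they then stand; what a row does not reach is not made up. A row lasts 1/12 s, in which the tool goes at most 41.7 mm and 7.16 degrees, less where a joint would pass 70% of its speed; a pose out of reach is approached as far as the arm can. A call with a gripper value outside its range is refused whole. "fingers" is the opening, from -1 (shut) to 1 (fully open), set as the call begins (left out, the last holds). The fingers move at their own pace and stop on an object; the grip force is fixed at half the most. Time passes only in rows, so rows that do not move let the fingers close. It gives the time, the measured TCP pose, the force and the opening at its end, in the units of the state.
- manip.observe(): the state, without advancing time (a new reading comes with each control period).
- manip.read_camera(name): name is "scene" or "top" or "wrist"; returns a dict with "pixels" (420x560x3 uint8, red, green, blue), "z_map" (420x560 float32, m along the optical axis (not along the pixel's ray), 0 where there is no reading), "intrinsics" (3x3 intrinsics, pixels), "eye" and "attitude" of the camera in the world; the wrist camera has in their place "tool_from_camera" (4x4, takes a point from camera to tool coordinates, whose origin is the TCP and whose axes are the flange's). Camera axes: x right, y down, z forward; pixel columns grow to the right and rows downward; lengths in m; the calibration is good to about 2 mm. A picture is of the moment at which its call begins: read the wrist's pose just before it.
- manip.close_job(): hands the job in, once; it reports no verdict.
The state is a dict: "t": time; "joint_positions": joint angles; "dq": joint speeds; "tau": joint torques, N m; "eef_pos": TCP position; "eef_rot": TCP orientation; "ft_force": force on the tool from outside, world axes, zero at the start; "moment": the same for the moment, N m; "grip_width": finger opening in m.
Only numpy, scipy, OpenCV 4.12 (cv2) and the standard library are available. Lean on these libraries where they do the work, as an engineer would, in place of code of your own. Each camera call takes 0.05 s, during which the arm holds its last target. There are 200 camera calls.

### The job

Set out the sampling station: stand each of the four closed containers (wide pot, slim amber bottle, square bottle, slide box) in the stand whose recess has its outline, right side up and flat on the floor of the recess. Never tip a container over, and leave the open cup and the roll of tape where they are.

Things in the scene. Friction and masses are not known exactly. Their poses are not given: they have to be found in the camera images.
- pot: Wide round specimen pot, closed: white, 56 mm diameter, 65 high with a grey lid from 50 up (straight sides), about 90 g. Loose, upright. Origin: centre of its underside; z up.
- vial: Slim round bottle: amber glass, 34 mm diameter with straight sides up to 48, then a shoulder and a black cap of 23 diameter; 76 high overall, about 70 g. Loose, upright. Origin: centre of its underside; z up.
- square: Square bottle: white, 40 x 40 mm with straight sides up to 55, and a round grey cap of 26 diameter on top; 70 high overall, about 100 g. Loose, upright. Origin: centre of its underside; z up. x and y are normal to its side faces.
- slidebox: Oblong microscope-slide box, closed, on its long narrow base: white, 80 mm along its x, 28 along its y, 50 high with a grey lid from 36 up, about 90 g. Loose, upright. Origin: centre of its underside; z up.
- stand_pot: Fixed white plastic stand, 92 x 92 mm, 14 high, with one recess 8 deep (its dark floor is 6 above the table) in its middle: round, 72 diameter, for the wide pot. Origin: centre of the stand's underside, on the table; z up.
- stand_vial: Fixed white plastic stand, 92 x 92 mm, 14 high, with one recess 8 deep (its dark floor is 6 above the table) in its middle: round, 50 diameter, for the slim bottle. Origin: centre of the stand's underside, on the table; z up.
- stand_square: Fixed white plastic stand, 92 x 92 mm, 14 high, with one recess 8 deep (its dark floor is 6 above the table) in its middle: square, 56 x 56, for the square bottle. Origin: centre of the stand's underside, on the table; x and y are along the recess's sides, z up.
- stand_slidebox: Fixed white plastic stand, 112 mm along its x by 62 along its y, 14 high, with one recess 8 deep (its dark floor is 6 above the table) in its middle: oblong, 96 along x by 44 along y, for the slide box. Origin: centre of the stand's underside, on the table; z up.
- cup: Bystander, to be left alone: open clear plastic cup without a lid, 52 mm across the rim, 50 high, loose. Origin: centre of its underside; z up.
- tape: Bystander, to be left alone: roll of paper tape lying flat, 68 mm outside, 44 inside diameter, 22 high, loose. Origin: centre of its underside; z up.
Things that resemble listed ones, but are neither listed nor needed, are in the scene too. Leave any green or yellow look-alike of the square alone.

How it is judged:
By the outcome, as a careful person would: the job done as asked, in the order asked, and still so for the second after the job is handed in, with the robot touching nothing.
It also fails if it takes over 104 s, if anything falls off the work surface, if the arm or the gripper's body presses on something with over 40 N, if the wrist force passes 120 N, or if a joint passes its speed limit or range.

## Working session

There is one attempt and no reset: what is moved stays moved. The work goes in short steps, Python scripts to look and compute and a tool call to move; the robot and the scene stay as the last step left them, time stands still between calls to the robot, and variables do not carry over. Pictures are saved under pics/ and viewed, about 12 in all and at most 16, crops included, and the job is handed in when it is done.

Besides the shell and the picture viewer there is one more tool, called after "Call:" by a JSON object that holds its "name" and its "arguments". send_rows: Moves the arm, as the interface text tells. Its arguments: {"type":"object","properties":{"targets":{"type":"array"},"fingers":{"type":"number"}},"required":["targets"]}

```bash
mkdir -p pics
cat > h.py <<'E'
import numpy as np, cv2
from scipy.spatial.transform import Rotation as R
from station import manip
def cam(n):
    s=manip.observe(); c=manip.read_camera(n)
    if n=='wrist':
        T=np.eye(4); T[:3,:3]=R.from_rotvec(s['eef_rot']).as_matrix(); T[:3,3]=s['eef_pos']
        c['T']=T@np.array(c['tool_from_camera'])
    else:
        a=np.array(c['attitude'],float); T=np.eye(4)
        T[:3,:3]=a if a.shape==(3,3) else (R.from_rotvec(a).as_matrix() if a.size==3 else R.from_quat(a).as_matrix())
        T[:3,3]=c['eye']; c['T']=T
    return c
def cloud(c):
    z=c['z_map']; K=np.array(c['intrinsics']); v,u=np.mgrid[:z.shape[0],:z.shape[1]]
    p=np.stack([(u-K[0,2])/K[0,0]*z,(v-K[1,2])/K[1,1]*z,z],-1)
    w=p@c['T'][:3,:3].T+c['T'][:3,3]; w[z==0]=np.nan
    return w
def save(c,f,crop=None,s=1):
    im=c['pixels'][...,::-1]
    if crop: u0,v0,u1,v1=crop; im=im[v0:v1,u0:u1]
    cv2.imwrite('pics/'+f,cv2.resize(im,None,fx=s,fy=s,interpolation=cv2.INTER_CUBIC))
E
python3 - <<'E'
from h import *
s=manip.observe(); print(s)
for n in ('top','scene'):
    c=cam(n); save(c,n+'0.png',s=1.4); w=cloud(c); np.savez(n+'0.npz',w=w,im=c['pixels'])
    print(n,c['eye'],c['attitude'],c['intrinsics'],np.nanmedian(w[...,2]),np.nanmin(w[...,2]))
E
```

```text
{'t': 0.0, 'joint_positions': array([-1.43007329,  0.47779972,  0.02234812,  1.55642397, -0.01148039,
        1.10929327, -0.08309628]), 'dq': array([-2.61612993e-04, -4.67309521e-05,  2.31986355e-04,  6.77102437e-04,
       -4.21097655e-05, -1.30656643e-03, -7.01398143e-05]), 'tau': array([ 5.82520715e-04, -5.82859647e+01,  1.53511841e+00, -2.72609943e+01,
       -5.42392046e-02,  1.69653021e-02,  1.56929514e-04]), 'eef_pos': array([0.16611361, 0.6536721 , 0.24369372]), 'eef_rot': array([-3.89792202e-01, -3.11724668e+00,  2.81896911e-03]), 'ft_force': array([ 0.9746853 , -0.50216867, -0.23893193]), 'moment': array([0.00036927, 0.07171865, 0.02005546]), 'grip_width': 0.0876158179004288}
top [ 4.21421586e-01 -1.20439451e-03  1.44445922e+00] [-2.1769016   2.18116876 -0.11690518] [[481.71621651   0.         272.48816157]
 [  0.         481.71621651 207.2991341 ]
 [  0.           0.           1.        ]] -0.0012578501575976064 -0.7778044108489113
scene [ 1.03923843 -0.54953926  0.79975901] [-2.23958637 -0.82249422  0.35881984] [[463.83666955   0.         283.38318989]
 [  0.         463.83666955 210.26676256]
 [  0.           0.           1.        ]] -0.00022679482324394762 -0.7673219649178494
```

View pics/top0.png

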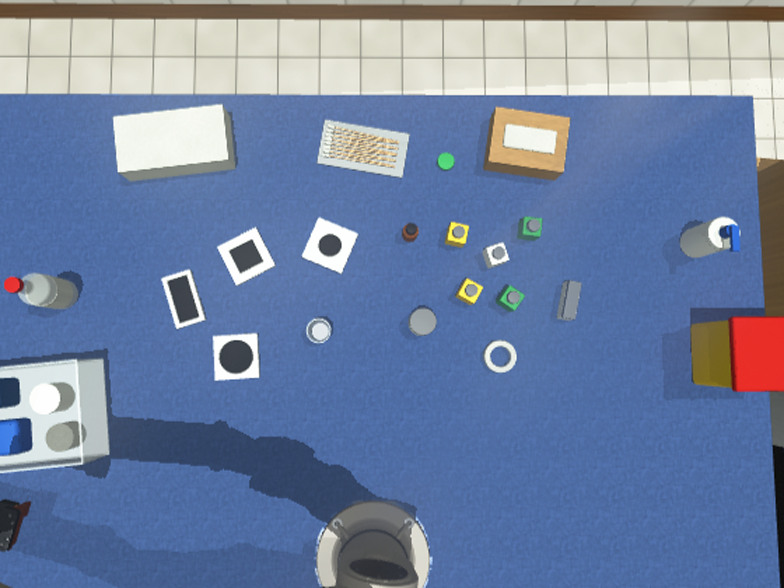

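View pics/scene0.png

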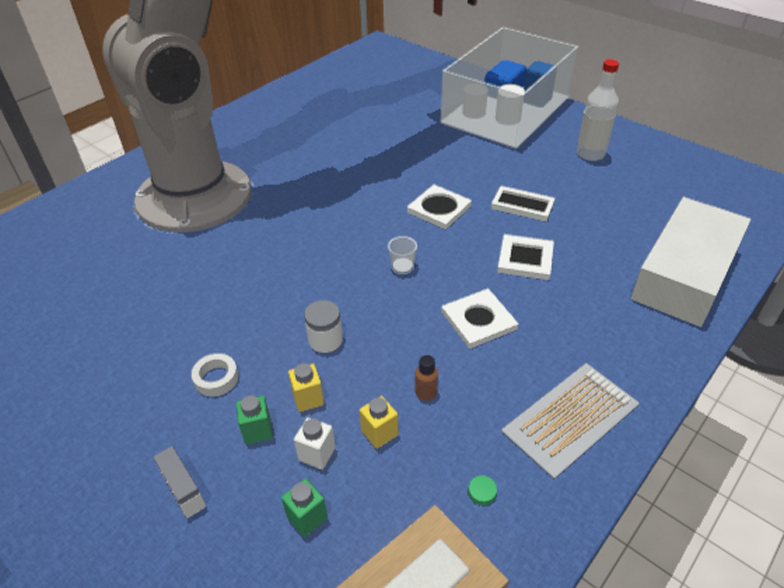

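The top view (1.4×) shows four stands: round large (236,357), oblong (183,299), square (246,256), round small (330,245). It also shows pot (422,321), amber bottle (410,232), and slide box candidate (569,300). Square bottle candidates are white (496,254), yellow (458,234) and (470,291), and green (531,228) and (512,297); only the white one fits "white". The cup is at (318,330) and the tape at (500,356). Next I'll measure them.

Run:
```python
from h import *
d=np.load('top0.npz'); w=d['w']; im=d['im']
c=cam('top'); T=c['T']; K=np.array(c['intrinsics'])
def proj(p):
    q=T[:3,:3].T@(np.array(p)-T[:3,3]); return (K@q/q[2])[:2]
print('base',proj([0,0,0]),'tcp',proj(manip.observe()['eef_pos']), R.from_rotvec(manip.observe()['eef_rot']).as_matrix().round(3).tolist())
print(c['tool_from_camera'] if 'tool_from_camera' in c else '')
N=dict(pot=(422,321),vial=(410,232),white=(496,254),y1=(458,234),y2=(470,291),g1=(531,228),g2=(512,297),box=(569,300),s_pot=(236,357),s_vial=(330,245),s_sq=(246,256),s_box=(183,299),cup=(318,330),tape=(500,356))
m=(w[...,2]>0.007)&(w[...,2]<0.12)
n,lab,st,ce=cv2.connectedComponentsWithStats(m.astype(np.uint8))
for k,(u,v) in N.items():
    u,v=int(u/1.4),int(v/1.4)
    L=lab[v-8:v+9,u-8:u+9]; L=L[L>0]
    if len(L)==0: print(k,'none',w[v,u]); continue
    l=np.bincount(L).argmax(); p=w[lab==l]; zt=np.percentile(p[:,2],95)
    top=p[p[:,2]>zt-0.006]; r=cv2.minAreaRect((top[:,:2]*1000).astype(np.float32)); 
    ra=cv2.minAreaRect((p[:,:2]*1000).astype(np.float32))
    print(k,len(p),'ztop %.3f'%zt,'top',np.round(r[0]),np.round(r[1]),round(r[2],1),'all',np.round(ra[0]),np.round(ra[1]),round(ra[2],1),'refl',np.round(np.hypot(*ra[0])))
save(c,'crop1.png',(260,130,430,290),4)
```

```text
base [266.14878223 398.79208128] tcp [ -4.90987246 359.90207066] [[-0.969, 0.246, -0.0], [0.246, 0.969, -0.001], [-0.0, -0.001, -1.0]]

pot 309 ztop 0.069 top [ 489. -103.] [53. 51.] 44.7 all [ 489. -103.] [53. 56.] 44.6 refl 500.0
vial 127 ztop 0.078 top [679. -80.] [20. 18.] 89.1 all [678. -79.] [32. 31.] 86.4 refl 683.0
white 238 ztop 0.071 top [ 630. -260.] [25. 23.] 46.5 all [ 630. -261.] [40. 42.] 17.4 refl 682.0
y1 227 ztop 0.072 top [ 674. -178.] [23. 22.] 64.9 all [ 674. -178.] [40. 41.] 77.1 refl 697.0
y2 226 ztop 0.071 top [ 552. -202.] [23. 23.] 0.6 all [ 551. -205.] [46. 41.] 58.5 refl 588.0
g1 253 ztop 0.071 top [ 687. -335.] [24. 23.] 86.7 all [ 686. -335.] [42. 43.] 83.7 refl 764.0
g2 241 ztop 0.070 top [ 537. -289.] [22. 24.] 44.2 all [ 538. -288.] [43. 41.] 55.1 refl 611.0
box 362 ztop 0.053 top [ 534. -415.] [29. 80.] 78.3 all [ 534. -415.] [29. 80.] 77.8 refl 676.0
s_pot 591 ztop 0.018 top [417. 288.] [91. 93.] 4.0 all [417. 290.] [92. 97.] 3.7 refl 508.0
s_vial 788 ztop 0.018 top [655.  92.] [92. 92.] 66.9 all [655.  92.] [92. 93.] 67.0 refl 661.0
s_sq 683 ztop 0.018 top [631. 271.] [93. 91.] 27.2 all [631. 272.] [94. 94.] 27.8 refl 687.0
s_box 439 ztop 0.018 top [540. 402.] [112.  63.] 18.1 all [540. 404.] [113.  67.] 17.9 refl 674.0
cup 132 ztop 0.051 top [470. 112.] [47. 46.] 89.1 all [471. 112.] [47. 47.] 89.4 refl 484.0
tape 266 ztop 0.026 top [ 417. -268.] [64. 64.] 36.7 all [ 418. -268.] [67. 65.] 89.8 refl 496.0
```

View pics/crop1.png

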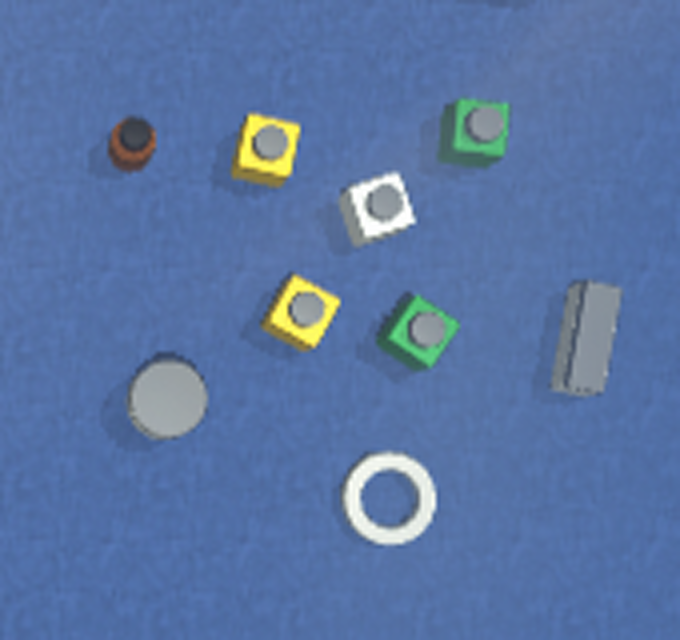

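The crop shows the white square bottle at (380,207), with yellow ones at (267,150) and (303,313) and green ones at (480,130) and (425,332). Only the white one fits the description. The slide box at (588,338) measures 29×80, which also fits. First I'll move toward the pot.

Call:
{"name": "send_rows", "arguments": {"targets": [{"tx": -0.03, "ty": -0.026}, {"tx": -0.03, "ty": -0.026}, {"tx": -0.03, "ty": -0.026}, {"tx": -0.03, "ty": -0.026}, {"tx": -0.03, "ty": -0.026}, {"tx": -0.03, "ty": -0.026}, {"tx": -0.03, "ty": -0.026}, {"tx": -0.03, "ty": -0.026}]}}

```text
invalid input at $.targets[0]: expected keys tx, ty, tz, rx, ry, rz
```

Call:
{"name": "send_rows", "arguments": {"targets": [{"tx": -0.03, "ty": -0.026}, {"tx": -0.03, "ty": -0.026}, {"tx": -0.03, "ty": -0.026}, {"tx": -0.03, "ty": -0.026}, {"tx": -0.03, "ty": -0.026}, {"tx": -0.03, "ty": -0.026}, {"tx": -0.03, "ty": -0.026}, {"tx": -0.03, "ty": -0.026}]}}

```text
invalid input at $.targets[0]: expected keys tx, ty, tz, rx, ry, rz
```

```bash
cat > plan.py <<'E'
# python3 plan.py x y z [yaw_deg]: remaining shift in tool axes, and turn
import sys; from h import *
a=[float(v) for v in sys.argv[1:]]; s=manip.observe(); M=R.from_rotvec(s['eef_rot']).as_matrix()
yaw=np.degrees(np.arctan2(M[1,1],M[0,1])); d=np.array(a[:3])-s['eef_pos']; t=M.T@d
print('t %.2f'%s['t'],'pos',s['eef_pos'].round(4),'yaw %.2f'%yaw,'tilt',M[:,2].round(4),'w %.4f'%s['grip_width'],'F',s['ft_force'].round(1))
print('shift',t.round(4),'rows>=%.1f'%(np.linalg.norm(t)/.0417), 'rz %.3f'%(-np.radians(a[3]-yaw)) if len(a)>3 else '')
E
python3 plan.py 0.489 -0.103 0.15
```

```text
t 0.15 pos [0.1661 0.6538 0.2439] yaw 75.75 tilt [-2.0e-04 -1.4e-03 -1.0e+00] w 0.0880 F [ 0.5 -0.3 -0.5]
shift [-0.4992 -0.6539  0.0949] rows>=19.9
```

Call:
{"name": "send_rows", "arguments": {"targets": [{"tx": -0.03, "ty": -0.026, "tz": 0, "rx": 0, "ry": 0, "rz": 0}, {"tx": -0.03, "ty": -0.026, "tz": 0, "rx": 0, "ry": 0, "rz": 0}, {"tx": -0.03, "ty": -0.026, "tz": 0, "rx": 0, "ry": 0, "rz": 0}, {"tx": -0.03, "ty": -0.026, "tz": 0, "rx": 0, "ry": 0, "rz": 0}, {"tx": -0.03, "ty": -0.026, "tz": 0, "rx": 0, "ry": 0, "rz": 0}, {"tx": -0.03, "ty": -0.026, "tz": 0, "rx": 0, "ry": 0, "rz": 0}, {"tx": -0.03, "ty": -0.026, "tz": 0, "rx": 0, "ry": 0, "rz": 0}, {"tx": -0.03, "ty": -0.026, "tz": 0, "rx": 0, "ry": 0, "rz": 0}]}}

```text
t: 0.82
eef_pos: [0.3454, 0.3905, 0.2394]
eef_rot: [-0.36, -3.115, 0.003]
ft_force: [0.7, -0.5, -0.7]
grip_width: 0.0877
```

Call:
{"name": "send_rows", "arguments": {"targets": [{"tx": -0.03, "ty": -0.026, "tz": 0, "rx": 0, "ry": 0, "rz": 0}, {"tx": -0.03, "ty": -0.026, "tz": 0, "rx": 0, "ry": 0, "rz": 0}, {"tx": -0.03, "ty": -0.026, "tz": 0, "rx": 0, "ry": 0, "rz": 0}, {"tx": -0.03, "ty": -0.026, "tz": 0, "rx": 0, "ry": 0, "rz": 0}, {"tx": -0.03, "ty": -0.026, "tz": 0, "rx": 0, "ry": 0, "rz": 0}, {"tx": -0.03, "ty": -0.026, "tz": 0, "rx": 0, "ry": 0, "rz": 0}, {"tx": -0.03, "ty": -0.026, "tz": 0, "rx": 0, "ry": 0, "rz": 0}, {"tx": -0.03, "ty": -0.026, "tz": 0, "rx": 0, "ry": 0, "rz": 0}]}}

```text
t: 1.48
eef_pos: [0.5371, 0.118, 0.2386]
eef_rot: [-0.357, -3.115, 0.001]
ft_force: [0.2, 1.1, 0.1]
grip_width: 0.0877
```

```bash
python3 plan.py 0.489 -0.103 0.15
```

```text
t 1.48 pos [0.5371 0.118  0.2386] yaw 76.91 tilt [-6.5e-03  1.0e-04 -1.0e+00] w 0.0877 F [0.2 1.1 0.1]
shift [-0.0038 -0.226   0.0889] rows>=5.8
```

Call:
{"name": "send_rows", "arguments": {"targets": [{"tx": 0, "ty": -0.035, "tz": 0.004, "rx": 0, "ry": 0, "rz": 0}, {"tx": 0, "ty": -0.035, "tz": 0.004, "rx": 0, "ry": 0, "rz": 0}, {"tx": -0.001, "ty": -0.035, "tz": 0.004, "rx": 0, "ry": 0, "rz": 0}, {"tx": -0.001, "ty": -0.035, "tz": 0.004, "rx": 0, "ry": 0, "rz": 0}, {"tx": -0.001, "ty": -0.035, "tz": 0.004, "rx": 0, "ry": 0, "rz": 0}, {"tx": -0.001, "ty": -0.035, "tz": 0.004, "rx": 0, "ry": 0, "rz": 0}, {"tx": 0, "ty": -0.01, "tz": 0.004, "rx": 0, "ry": 0, "rz": 0}, {"tx": 0, "ty": 0, "tz": 0, "rx": 0, "ry": 0, "rz": 0}]}}

```text
t: 2.15
eef_pos: [0.4906, -0.1167, 0.2097]
eef_rot: [-0.38, -3.116, 0.006]
ft_force: [0.7, 0.5, 0.9]
grip_width: 0.0878
```

```bash
cat > look.py <<'E'
import sys; from h import *
c=cam('wrist'); w=cloud(c); save(c,sys.argv[1],s=1.2); np.save('w.npy',w)
m=(w[...,2]>float(sys.argv[2]) if len(sys.argv)>2 else w[...,2]>.008)&(w[...,2]<0.1)
n,lab,st,ce=cv2.connectedComponentsWithStats(m.astype(np.uint8))
for l in range(1,n):
    if st[l,4]<300: continue
    p=w[lab==l]; zt=np.percentile(p[:,2],95); t=p[p[:,2]>zt-.006]; r=cv2.minAreaRect((t[:,:2]*1000).astype(np.float32))
    print('px',(ce[l]*1.2).round(),'n',st[l,4],'zt %.4f'%zt,'rect',np.round(r[0],1),np.round(r[1],1),round(r[2],1))
E
python3 look.py w1.png; python3 plan.py 0.489 -0.103 0.15
```

```text
px [597. 149.] n 2839 zt 0.0500 rect [470.2 111.1] [50.7 51.8] 7.0
px [156. 193.] n 2218 zt 0.0225 rect [ 415.7 -269.6] [67.7 66.5] 76.2
px [351. 233.] n 2641 zt 0.0657 rect [ 487.5 -104.2] [53.9 54.2] 78.3
px [264. 316.] n 1551 zt 0.0700 rect [ 548.3 -202.9] [24.6 18.7] 75.2
px [574. 299.] n 879 zt 0.0147 rect [614.  106.3] [94.  20.4] 76.9
px [167. 314.] n 1049 zt 0.0693 rect [ 528.2 -289.6] [10.3 16.8] 24.0
px [229. 405.] n 1765 zt 0.0697 rect [ 627.2 -261.1] [25.1 22.9] 77.5
px [415. 403.] n 981 zt 0.0682 rect [671.8 -79.2] [21.2  8.6] 79.4
px [319. 408.] n 1022 zt 0.0548 rect [ 659.7 -177.5] [41.1 18.2] 88.9
t 2.20 pos [ 0.491 -0.116  0.21 ] yaw 76.13 tilt [-0.0026 -0.0036 -1.    ] w 0.0877 F [ 0.4 -0.1  0.4]
shift [0.0049 0.0124 0.06  ] rows>=1.5
```

View pics/w1.png

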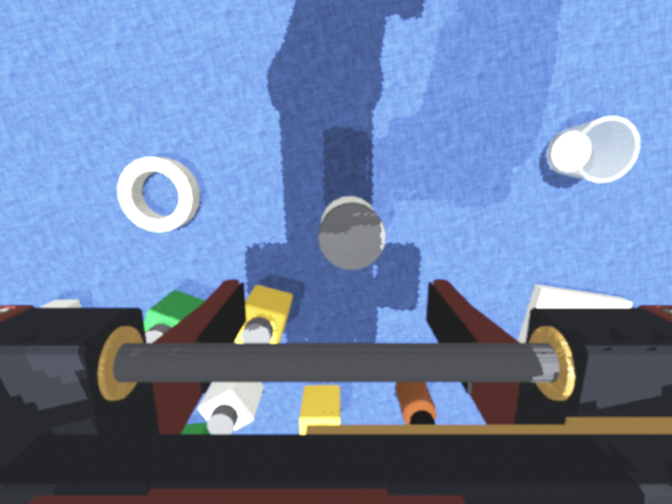

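Wrist view: pot at (351,233), fitted to (487.5,-104.2) with top at 0.0657. That is within 2 mm of the top view. Next I'll descend.

Call:
{"name": "send_rows", "arguments": {"targets": [{"tx": 0.0063, "ty": 0.0108, "tz": 0.02, "rx": 0, "ry": 0, "rz": 0}, {"tx": 0, "ty": 0, "tz": 0.03, "rx": 0, "ry": 0, "rz": 0}, {"tx": 0, "ty": 0, "tz": 0.03, "rx": 0, "ry": 0, "rz": 0}, {"tx": 0, "ty": 0, "tz": 0, "rx": 0, "ry": 0, "rz": 0}], "fingers": 1}}

```text
t: 2.53
eef_pos: [0.4917, -0.0986, 0.1303]
eef_rot: [0.371, 3.114, -0.0]
ft_force: [-0.8, 0.4, -0.2]
grip_width: 0.0875
```

```bash
python3 plan.py 0.4875 -0.104 0.037
```

```text
t 2.53 pos [ 0.4917 -0.0986  0.1303] yaw 76.42 tilt [ 5.4e-03 -9.0e-04 -1.0e+00] w 0.0875 F [-0.8  0.4 -0.2]
shift [ 0.0033 -0.0063  0.0933] rows>=2.2
```

Call:
{"name": "send_rows", "arguments": {"targets": [{"tx": 0.003, "ty": -0.006, "tz": 0.02, "rx": 0, "ry": 0, "rz": 0}, {"tx": 0, "ty": 0, "tz": 0.02, "rx": 0, "ry": 0, "rz": 0}, {"tx": 0, "ty": 0, "tz": 0, "rx": 0, "ry": 0, "rz": 0}]}}

```text
t: 2.78
eef_pos: [0.4904, -0.0989, 0.0912]
eef_rot: [0.359, 3.114, 0.003]
ft_force: [-0.4, 0.8, -0.3]
grip_width: 0.0877
```

```bash
python3 plan.py 0.4875 -0.104 0.037
```

```text
t 2.78 pos [ 0.4904 -0.0989  0.0912] yaw 76.84 tilt [ 0.0067  0.0012 -1.    ] w 0.0877 F [-0.4  0.8 -0.3]
shift [ 0.002  -0.0058  0.0542] rows>=1.3
```

```bash
cat >> plan.py <<'E'
y=np.radians(a[3] if len(a)>3 else yaw); D=np.array([[-np.sin(y),np.cos(y),0],[np.cos(y),np.sin(y),0],[0,0,-1]]).T
print('turn rx ry rz',R.from_matrix(M.T@D).as_rotvec().round(4))
E
sed -i "s/^D=.*//" plan.py; python3 plan.py 0.4875 -0.104 0.037 76
```

```text
t 2.78 pos [ 0.4904 -0.0989  0.0912] yaw 76.84 tilt [ 0.0067  0.0012 -1.    ] w 0.0877 F [-0.4  0.8 -0.3]
shift [ 0.002  -0.0058  0.0542] rows>=1.3 rz 0.015
turn rx ry rz [0.0027 0.0062 0.0146]
```

Call:
{"name": "send_rows", "arguments": {"targets": [{"tx": 0.002, "ty": -0.006, "tz": 0, "rx": 0, "ry": 0, "rz": 0}, {"tx": 0, "ty": 0, "tz": 0, "rx": 0, "ry": 0, "rz": 0}]}}

```text
t: 2.95
eef_pos: [0.4883, -0.1029, 0.0932]
eef_rot: [0.355, 3.115, 0.004]
ft_force: [-0.8, -0.5, -0.9]
grip_width: 0.0879
```

```bash
python3 plan.py 0.4875 -0.104 0.037 76
```

```text
t 2.95 pos [ 0.4883 -0.1029  0.0932] yaw 77.01 tilt [ 0.0071  0.0018 -1.    ] w 0.0879 F [-0.8 -0.5 -0.9]
shift [ 0.0009 -0.0015  0.0562] rows>=1.3 rz 0.018
turn rx ry rz [0.0035 0.0065 0.0176]
```

Call:
{"name": "send_rows", "arguments": {"targets": [{"tx": 0.001, "ty": -0.001, "tz": 0.02, "rx": 0.003, "ry": 0.006, "rz": 0}, {"tx": 0, "ty": 0, "tz": 0.02, "rx": 0, "ry": 0, "rz": 0}, {"tx": 0, "ty": 0, "tz": 0.014, "rx": 0, "ry": 0, "rz": 0}, {"tx": 0, "ty": 0, "tz": 0, "rx": 0, "ry": 0, "rz": 0}]}}

```text
t: 3.28
eef_pos: [0.4939, -0.103, 0.0453]
eef_rot: [0.352, 3.108, 0.004]
ft_force: [-0.3, -1.1, -0.1]
grip_width: 0.0879
```

```bash
python3 plan.py 0.4875 -0.104 0.037 76
```

```text
t 3.28 pos [ 0.4939 -0.103   0.0453] yaw 77.09 tilt [ 0.014   0.0011 -0.9999] w 0.0879 F [-0.3 -1.1 -0.1]
shift [ 0.0061 -0.0024  0.0082] rows>=0.3 rz 0.019
turn rx ry rz [0.0043 0.0134 0.019 ]
```

Call:
{"name": "send_rows", "arguments": {"targets": [{"tx": 0.006, "ty": -0.002, "tz": 0.008, "rx": 0.004, "ry": 0.013, "rz": 0}, {"tx": 0, "ty": 0, "tz": 0, "rx": 0, "ry": 0, "rz": 0}]}}

```text
t: 3.45
eef_pos: [0.489, -0.1036, 0.0393]
eef_rot: [0.353, 3.119, 0.001]
ft_force: [-1.0, 0.5, -0.5]
grip_width: 0.088
```

```bash
python3 plan.py 0.4875 -0.104 0.037 76
```

```text
t 3.45 pos [ 0.489  -0.1036  0.0393] yaw 77.10 tilt [ 2.5e-03  2.0e-04 -1.0e+00] w 0.0880 F [-1.   0.5 -0.5]
shift [ 0.0014 -0.0007  0.0023] rows>=0.1 rz 0.019
turn rx ry rz [0.0008 0.0024 0.0192]
```

Call:
{"name": "send_rows", "arguments": {"targets": [{"tx": 0.001, "ty": 0, "tz": 0.001, "rx": 0, "ry": 0, "rz": 0}, {"tx": 0, "ty": 0, "tz": 0, "rx": 0, "ry": 0, "rz": 0}, {"tx": 0, "ty": 0, "tz": 0, "rx": 0, "ry": 0, "rz": 0}, {"tx": 0, "ty": 0, "tz": 0, "rx": 0, "ry": 0, "rz": 0}, {"tx": 0, "ty": 0, "tz": 0, "rx": 0, "ry": 0, "rz": 0}, {"tx": 0, "ty": 0, "tz": 0, "rx": 0, "ry": 0, "rz": 0}, {"tx": 0, "ty": 0, "tz": 0, "rx": 0, "ry": 0, "rz": 0}], "fingers": -1}}

```text
t: 4.03
eef_pos: [0.4901, -0.1035, 0.0419]
eef_rot: [0.352, 3.114, 0.002]
ft_force: [-0.3, 0.4, -1.7]
grip_width: 0.0559
```

```bash
python3 plan.py 0.49 -0.104 0.16 76
```

```text
t 4.03 pos [ 0.4901 -0.1035  0.0419] yaw 77.10 tilt [ 8.1e-03  1.0e-04 -1.0e+00] w 0.0559 F [-0.3  0.4 -1.7]
shift [-0.0009 -0.0003 -0.1181] rows>=2.8 rz 0.019
turn rx ry rz [0.002  0.0078 0.0192]
```

Call:
{"name": "send_rows", "arguments": {"targets": [{"tx": 0, "ty": 0, "tz": -0.03, "rx": 0, "ry": 0.004, "rz": 0}, {"tx": 0, "ty": 0, "tz": -0.035, "rx": 0, "ry": 0.004, "rz": 0}, {"tx": 0, "ty": 0, "tz": -0.035, "rx": 0, "ry": 0, "rz": 0}, {"tx": 0.008, "ty": 0.018, "tz": -0.02, "rx": 0, "ry": 0, "rz": 0}, {"tx": 0.016, "ty": 0.036, "tz": 0, "rx": 0, "ry": 0, "rz": 0}, {"tx": 0.016, "ty": 0.036, "tz": 0, "rx": 0, "ry": 0, "rz": 0}, {"tx": 0.016, "ty": 0.036, "tz": 0, "rx": 0, "ry": 0, "rz": 0}, {"tx": 0.016, "ty": 0.036, "tz": 0, "rx": 0, "ry": 0, "rz": 0}]}}

```text
t: 4.7
eef_pos: [0.4563, 0.0664, 0.1677]
eef_rot: [-0.384, -3.118, 0.001]
ft_force: [0.7, -0.4, -2.4]
grip_width: 0.0556
```

```bash
python3 look.py w2.png .009; python3 plan.py 0.415 0.287 0.12 76
```

```text
px [601. 121.] n 5953 zt 0.0148 rect [417.2 288.1] [92.2 94.3] 3.7
px [408. 251.] n 1285 zt 0.0500 rect [468.3 116.2] [51.2 40.4] 19.2
px [612. 320.] n 626 zt 0.0147 rect [586.6 290.5] [43.  23.3] 44.6
px [392. 403.] n 1029 zt 0.0145 rect [621.5  77.4] [38.8 61.8] 6.9
t 4.75 pos [0.4549 0.0752 0.1674] yaw 76.51 tilt [-0.0014  0.0033 -1.    ] w 0.0555 F [-1.   5.8 -0.4]
shift [0.0881 0.1965 0.0482] rows>=5.3 rz 0.009
turn rx ry rz [ 0.0028 -0.0022  0.0088]
```

View pics/w2.png

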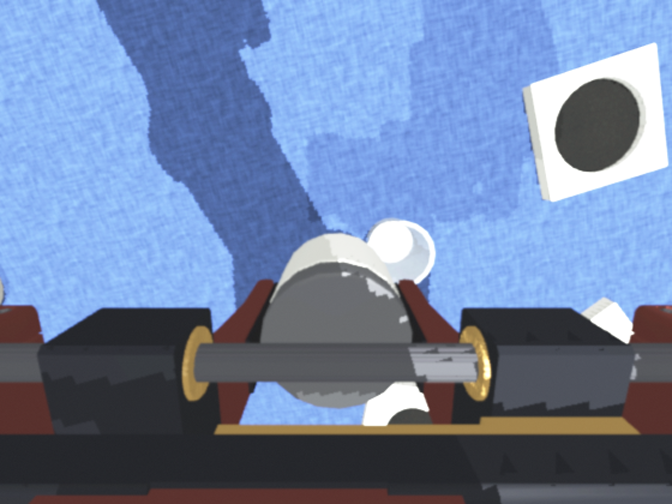

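Wrist view: pot held between the fingers at (335,330). Its stand is at (601,121), measured (417,288). The cup at (400,250) is untouched.

Call:
{"name": "send_rows", "arguments": {"targets": [{"tx": 0.0145, "ty": 0.033, "tz": 0, "rx": 0, "ry": 0, "rz": 0}, {"tx": 0.0145, "ty": 0.033, "tz": 0, "rx": 0, "ry": 0, "rz": 0}, {"tx": 0.0145, "ty": 0.033, "tz": 0, "rx": 0, "ry": 0, "rz": 0}, {"tx": 0.0145, "ty": 0.033, "tz": 0.01, "rx": 0, "ry": 0, "rz": 0}, {"tx": 0.0145, "ty": 0.033, "tz": 0.02, "rx": 0, "ry": 0, "rz": 0}, {"tx": 0.008, "ty": 0.018, "tz": 0.02, "rx": 0, "ry": 0, "rz": 0}, {"tx": 0, "ty": 0, "tz": 0, "rx": 0, "ry": 0, "rz": 0}]}}

```text
t: 5.33
eef_pos: [0.4172, 0.2797, 0.118]
eef_rot: [0.36, 3.12, 0.013]
ft_force: [-0.3, -0.2, -2.3]
grip_width: 0.0558
```

```bash
python3 plan.py 0.4165 0.288 0.047 76
```

```text
t 5.33 pos [0.4172 0.2797 0.118 ] yaw 76.83 tilt [ 0.002   0.0084 -1.    ] w 0.0558 F [-0.3 -0.2 -2.3]
shift [0.0026 0.0073 0.0711] rows>=1.7 rz 0.014
turn rx ry rz [ 0.0087 -0.      0.0145]
```

Call:
{"name": "send_rows", "arguments": {"targets": [{"tx": 0.002, "ty": 0.007, "tz": 0.015, "rx": 0.009, "ry": 0, "rz": 0}, {"tx": 0, "ty": 0, "tz": 0.015, "rx": 0, "ry": 0.002, "rz": 0}, {"tx": 0.001, "ty": 0, "tz": 0.015, "rx": 0, "ry": 0.002, "rz": 0}, {"tx": 0, "ty": 0, "tz": 0, "rx": 0, "ry": 0, "rz": 0}]}}

```text
t: 5.67
eef_pos: [0.4158, 0.2871, 0.0715]
eef_rot: [-0.354, -3.117, 0.003]
ft_force: [0.7, -0.2, -1.2]
grip_width: 0.0557
```

```bash
python3 plan.py 0.4165 0.288 0.047 76
```

```text
t 5.67 pos [0.4158 0.2871 0.0715] yaw 77.05 tilt [-0.0051 -0.0015 -1.    ] w 0.0557 F [ 0.7 -0.2 -1.2]
shift [-0.0006  0.0011  0.0244] rows>=0.6 rz 0.018
turn rx ry rz [-0.0027 -0.0046  0.0182]
```

Call:
{"name": "send_rows", "arguments": {"targets": [{"tx": 0, "ty": 0, "tz": 0.012, "rx": -0.003, "ry": -0.003, "rz": 0}, {"tx": 0, "ty": 0, "tz": 0.01, "rx": 0, "ry": 0, "rz": 0}, {"tx": 0, "ty": 0, "tz": 0.001, "rx": 0, "ry": 0, "rz": 0}]}}

```text
t: 5.92
eef_pos: [0.4175, 0.2846, 0.0492]
eef_rot: [-0.359, -3.12, 0.0]
ft_force: [0.9, 0.2, -1.4]
grip_width: 0.0553
```

```bash
python3 plan.py 0.4165 0.288 0.047 76
```

```text
t 5.92 pos [0.4175 0.2846 0.0492] yaw 76.88 tilt [-6.e-04 -1.e-04 -1.e+00] w 0.0553 F [ 0.9  0.2 -1.4]
shift [0.0017 0.0031 0.0022] rows>=0.1 rz 0.015
turn rx ry rz [-0.0003 -0.0005  0.0153]
```

Call:
{"name": "send_rows", "arguments": {"targets": [{"tx": 0.001, "ty": 0.003, "tz": 0.002, "rx": 0, "ry": 0, "rz": 0}, {"tx": 0, "ty": 0, "tz": 0.002, "rx": 0, "ry": 0, "rz": 0}]}}

```text
t: 6.08
eef_pos: [0.4176, 0.2861, 0.0474]
eef_rot: [-0.362, -3.119, 0.003]
ft_force: [-10.6, -1.4, 34.6]
grip_width: 0.0559
```

```bash
python3 plan.py 0.4165 0.288 0.047 76
```

```text
t 6.08 pos [0.4176 0.2861 0.0474] yaw 76.75 tilt [-0.0023 -0.0015 -1.    ] w 0.0559 F [-10.6  -1.4  34.6]
shift [0.0015 0.0016 0.0004] rows>=0.1 rz 0.013
turn rx ry rz [-0.002  -0.0019  0.013 ]
```

Call:
{"name": "send_rows", "arguments": {"targets": [{"tx": 0, "ty": 0, "tz": -0.001, "rx": 0, "ry": 0, "rz": 0}, {"tx": 0, "ty": 0, "tz": 0, "rx": 0, "ry": 0, "rz": 0}, {"tx": 0, "ty": 0, "tz": 0, "rx": 0, "ry": 0, "rz": 0}, {"tx": 0, "ty": 0, "tz": 0, "rx": 0, "ry": 0, "rz": 0}, {"tx": 0, "ty": 0, "tz": 0, "rx": 0, "ry": 0, "rz": 0}], "fingers": 1}}

```text
t: 6.5
eef_pos: [0.4201, 0.2875, 0.0523]
eef_rot: [0.364, 3.119, 0.004]
ft_force: [0.2, 0.2, -0.2]
grip_width: 0.0849
```

```bash
python3 plan.py 0.677 -0.080 0.2 76
```

```text
t 6.50 pos [0.4201 0.2875 0.0523] yaw 76.68 tilt [ 0.002   0.0025 -1.    ] w 0.0849 F [ 0.2  0.2 -0.2]
shift [-0.3349 -0.298  -0.1482] rows>=11.3 rz 0.012
turn rx ry rz [0.0029 0.0013 0.0118]
```

Call:
{"name": "send_rows", "arguments": {"targets": [{"tx": 0, "ty": 0, "tz": -0.035, "rx": 0, "ry": 0, "rz": 0}, {"tx": 0, "ty": 0, "tz": -0.035, "rx": 0, "ry": 0, "rz": 0}, {"tx": 0, "ty": 0, "tz": -0.035, "rx": 0, "ry": 0, "rz": 0}, {"tx": -0.01, "ty": -0.009, "tz": -0.03, "rx": 0, "ry": 0, "rz": 0}, {"tx": -0.028, "ty": -0.025, "tz": 0, "rx": 0, "ry": 0, "rz": 0}, {"tx": -0.028, "ty": -0.025, "tz": 0, "rx": 0, "ry": 0, "rz": 0}, {"tx": -0.028, "ty": -0.025, "tz": 0, "rx": 0, "ry": 0, "rz": 0}, {"tx": -0.028, "ty": -0.025, "tz": 0, "rx": 0, "ry": 0, "rz": 0}]}}

```text
t: 7.17
eef_pos: [0.5131, 0.1585, 0.1938]
eef_rot: [0.333, 3.123, 0.007]
ft_force: [0.1, 0.9, -0.1]
grip_width: 0.088
```

Call:
{"name": "send_rows", "arguments": {"targets": [{"tx": -0.028, "ty": -0.025, "tz": 0, "rx": 0, "ry": 0, "rz": 0}, {"tx": -0.028, "ty": -0.025, "tz": 0, "rx": 0, "ry": 0, "rz": 0}, {"tx": -0.028, "ty": -0.025, "tz": 0, "rx": 0, "ry": 0, "rz": 0}, {"tx": -0.028, "ty": -0.025, "tz": 0, "rx": 0, "ry": 0, "rz": 0}, {"tx": -0.028, "ty": -0.025, "tz": 0, "rx": 0, "ry": 0, "rz": 0}, {"tx": -0.028, "ty": -0.025, "tz": 0, "rx": 0, "ry": 0, "rz": 0}, {"tx": 0, "ty": 0, "tz": 0, "rx": 0, "ry": 0, "rz": 0}], "fingers": 0.4}}

```text
t: 7.75
eef_pos: [0.6533, -0.0413, 0.1939]
eef_rot: [0.342, 3.119, 0.001]
ft_force: [-0.0, -1.3, 0.4]
grip_width: 0.0615
```

```bash
python3 look.py w3.png .009; python3 plan.py 0.677 -0.080 0.15 76
```

```text
px [16. 26.] n 1056 zt 0.0225 rect [ 436.3 -250.5] [15.1 43.7] 54.2
px [647. 142.] n 2384 zt 0.0148 rect [639.5 254. ] [93.2 58. ] 27.6
px [110. 162.] n 3114 zt 0.0700 rect [ 551.7 -203.2] [25.2 25.3] 13.7
px [ 25. 170.] n 2080 zt 0.0545 rect [ 545.3 -274.6] [13.7 40.8] 70.0
px [481. 201.] n 5897 zt 0.0148 rect [654.5  91.1] [93.2 92.2] 67.0
px [ 80. 267.] n 2811 zt 0.0699 rect [ 629.  -261.1] [25.9 25.2] 72.2
px [298. 279.] n 1212 zt 0.0762 rect [678.9 -80.2] [21.9 21.5] 74.2
px [191. 289.] n 1909 zt 0.0692 rect [ 666.6 -176.2] [24.1 10.6] 72.3
px [ 52. 319.] n 326 zt 0.0391 rect [ 673.3 -315.5] [10.7  4.7] 23.6
px [405. 416.] n 400 zt 0.0119 rect [859.  -14.4] [78.6 13.2] 78.2
t 7.80 pos [ 0.6519 -0.0381  0.1935] yaw 77.58 tilt [ 0.0025  0.0025 -1.    ] w 0.0614 F [ 0.   0.6 -1.3]
shift [-0.0335 -0.0357  0.0434] rows>=1.6 rz 0.028
turn rx ry rz [0.003  0.0019 0.0276]
```

View pics/w3.png

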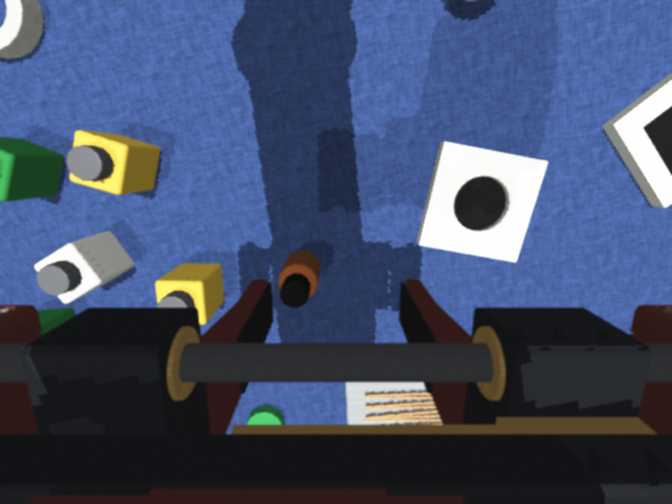

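Wrist view: amber bottle at (298,279), measured (679,-80). Its stand is at (481,201), measured (654.5,91). The white square is at (80,267), measured (629,-261).

Call:
{"name": "send_rows", "arguments": {"targets": [{"tx": -0.018, "ty": -0.018, "tz": 0, "rx": 0, "ry": 0, "rz": 0}, {"tx": -0.018, "ty": -0.018, "tz": 0, "rx": 0, "ry": 0, "rz": 0}, {"tx": 0, "ty": 0, "tz": 0.02, "rx": 0, "ry": 0, "rz": 0}, {"tx": 0, "ty": 0, "tz": 0.03, "rx": 0, "ry": 0.002, "rz": 0}, {"tx": 0, "ty": 0, "tz": 0.02, "rx": 0, "ry": 0.002, "rz": 0}, {"tx": 0, "ty": 0, "tz": 0, "rx": 0, "ry": 0, "rz": 0}]}}

```text
t: 8.3
eef_pos: [0.6797, -0.0757, 0.121]
eef_rot: [-0.332, -3.121, -0.012]
ft_force: [-0.6, 1.4, -0.4]
grip_width: 0.0615
```

```bash
python3 plan.py 0.679 -0.080 0.037 76
```

```text
t 8.30 pos [ 0.6797 -0.0757  0.121 ] yaw 77.85 tilt [-0.0016  0.0078 -1.    ] w 0.0615 F [-0.6  1.4 -0.4]
shift [-0.0005 -0.005   0.084 ] rows>=2.0 rz 0.032
turn rx ry rz [ 0.0073 -0.0034  0.0322]
```

Call:
{"name": "send_rows", "arguments": {"targets": [{"tx": 0, "ty": -0.005, "tz": 0, "rx": 0.007, "ry": -0.003, "rz": 0}, {"tx": 0, "ty": -0.001, "tz": 0.02, "rx": 0, "ry": 0, "rz": 0}, {"tx": 0, "ty": 0, "tz": 0.02, "rx": 0, "ry": 0.003, "rz": 0}, {"tx": 0, "ty": 0, "tz": 0, "rx": 0, "ry": 0, "rz": 0}]}}

```text
t: 8.63
eef_pos: [0.6788, -0.0779, 0.0836]
eef_rot: [-0.325, -3.124, -0.002]
ft_force: [0.1, -0.1, -0.1]
grip_width: 0.0616
```

```bash
python3 plan.py 0.679 -0.080 0.037 76
```

```text
t 8.63 pos [ 0.6788 -0.0779  0.0836] yaw 78.12 tilt [-5.0e-04  1.5e-03 -1.0e+00] w 0.0616 F [ 0.1 -0.1 -0.1]
shift [-0.0006 -0.0021  0.0466] rows>=1.1 rz 0.037
turn rx ry rz [ 0.0013 -0.0009  0.037 ]
```

Call:
{"name": "send_rows", "arguments": {"targets": [{"tx": 0, "ty": -0.002, "tz": 0.02, "rx": 0, "ry": 0.002, "rz": 0}, {"tx": 0, "ty": 0, "tz": 0.018, "rx": 0, "ry": 0.004, "rz": 0}, {"tx": 0.001, "ty": 0, "tz": 0.007, "rx": 0, "ry": 0.004, "rz": 0}, {"tx": 0, "ty": 0, "tz": 0.001, "rx": 0, "ry": 0, "rz": 0}]}}

```text
t: 8.97
eef_pos: [0.6805, -0.0778, 0.0423]
eef_rot: [-0.321, -3.121, -0.005]
ft_force: [-0.2, -0.1, 0.6]
grip_width: 0.0615
```

```bash
python3 plan.py 0.679 -0.080 0.037 76
```

```text
t 8.97 pos [ 0.6805 -0.0778  0.0423] yaw 78.27 tilt [-0.0036  0.0038 -1.    ] w 0.0615 F [-0.2 -0.1  0.6]
shift [ 0.001  -0.0024  0.0053] rows>=0.1 rz 0.040
turn rx ry rz [ 0.0029 -0.0043  0.0396]
```

Call:
{"name": "send_rows", "arguments": {"targets": [{"tx": 0, "ty": -0.002, "tz": 0.006, "rx": 0.003, "ry": -0.004, "rz": 0}, {"tx": 0, "ty": 0, "tz": 0.002, "rx": 0, "ry": 0, "rz": 0}]}}

```text
t: 9.13
eef_pos: [0.681, -0.0796, 0.0355]
eef_rot: [0.32, 3.123, -0.0]
ft_force: [-0.6, 0.7, 0.1]
grip_width: 0.0615
```

Call:
{"name": "send_rows", "arguments": {"targets": [{"tx": 0, "ty": 0, "tz": 0.001, "rx": 0, "ry": 0, "rz": 0}, {"tx": 0, "ty": 0, "tz": 0.0005, "rx": 0, "ry": 0, "rz": 0}, {"tx": 0, "ty": 0, "tz": 0.0005, "rx": 0, "ry": 0, "rz": 0}, {"tx": 0, "ty": 0, "tz": 0.0005, "rx": 0, "ry": 0, "rz": 0}, {"tx": 0, "ty": 0, "tz": 0, "rx": 0, "ry": 0, "rz": 0}], "fingers": -1}}

```text
t: 9.55
eef_pos: [0.6823, -0.0799, 0.0349]
eef_rot: [0.32, 3.12, -0.0]
ft_force: [-0.3, -0.5, -1.8]
grip_width: 0.0337
```

```bash
python3 plan.py 0.6545 0.091 0.16 76
```

```text
t 9.55 pos [ 0.6823 -0.0799  0.0349] yaw 78.29 tilt [ 5.1e-03 -6.0e-04 -1.0e+00] w 0.0337 F [-0.3 -0.5 -1.8]
shift [ 0.0613  0.1617 -0.1254] rows>=5.1 rz 0.040
turn rx ry rz [0.0005 0.0051 0.04  ]
```

Call:
{"name": "send_rows", "arguments": {"targets": [{"tx": 0, "ty": 0, "tz": -0.025, "rx": 0, "ry": 0.004, "rz": 0}, {"tx": 0, "ty": 0, "tz": -0.035, "rx": 0, "ry": 0.002, "rz": 0}, {"tx": 0, "ty": 0, "tz": -0.03, "rx": 0, "ry": 0, "rz": 0}, {"tx": 0.012, "ty": 0.03, "tz": 0, "rx": 0, "ry": 0, "rz": 0}, {"tx": 0.012, "ty": 0.03, "tz": 0, "rx": 0, "ry": 0, "rz": 0}, {"tx": 0.012, "ty": 0.03, "tz": 0, "rx": 0, "ry": 0, "rz": 0}, {"tx": 0.012, "ty": 0.03, "tz": 0, "rx": 0, "ry": 0, "rz": 0}, {"tx": 0.01, "ty": 0.025, "tz": 0, "rx": 0, "ry": 0, "rz": 0}]}}

```text
t: 10.22
eef_pos: [0.6554, 0.0672, 0.1303]
eef_rot: [0.347, 3.121, -0.007]
ft_force: [-0.5, -0.0, -0.9]
grip_width: 0.0334
```

Call:
{"name": "send_rows", "arguments": {"targets": [{"tx": 0, "ty": 0, "tz": 0, "rx": 0, "ry": 0, "rz": 0}, {"tx": 0, "ty": 0, "tz": 0, "rx": 0, "ry": 0, "rz": 0}]}}

```text
t: 10.38
eef_pos: [0.6541, 0.077, 0.1303]
eef_rot: [0.33, 3.124, 0.0]
ft_force: [0.2, -0.5, -1.2]
grip_width: 0.0335
```

```bash
python3 plan.py 0.657 0.091 0.041 78
python3 - <<'E'
from h import *
c=cam('wrist'); w=cloud(c); save(c,'w4.png',s=1.2)
E
```

```text
t 10.38 pos [0.6541 0.077  0.1303] yaw 77.93 tilt [ 3.e-04  3.e-04 -1.e+00] w 0.0335 F [ 0.2 -0.5 -1.2]
shift [0.0002 0.0143 0.0893] rows>=2.2 rz -0.001
turn rx ry rz [ 0.0003  0.0002 -0.0013]
```

View pics/w4.png

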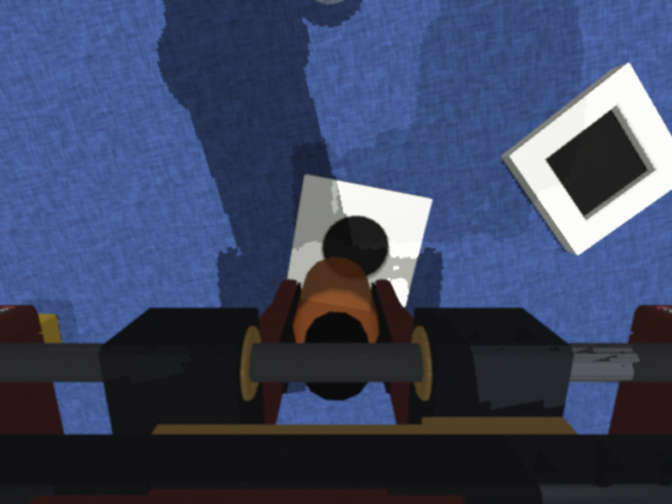

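The bottle is held upright at (337,310). The stand recess is at (356,247), just ahead, as expected.

Call:
{"name": "send_rows", "arguments": {"targets": [{"tx": 0, "ty": 0.014, "tz": 0, "rx": 0, "ry": 0, "rz": 0}, {"tx": 0, "ty": 0.002, "tz": 0.015, "rx": 0, "ry": 0, "rz": 0}, {"tx": 0, "ty": 0, "tz": 0.02, "rx": 0, "ry": 0.002, "rz": 0}, {"tx": 0, "ty": 0, "tz": 0.02, "rx": 0, "ry": 0.002, "rz": 0}, {"tx": 0, "ty": 0, "tz": 0, "rx": 0, "ry": 0, "rz": 0}]}}

```text
t: 10.85
eef_pos: [0.6611, 0.0913, 0.0754]
eef_rot: [0.341, 3.122, 0.003]
ft_force: [-0.3, 0.6, -1.1]
grip_width: 0.0333
```

```bash
python3 plan.py 0.657 0.091 0.041 78
```

```text
t 10.85 pos [0.6611 0.0913 0.0754] yaw 77.55 tilt [ 0.0012  0.0019 -1.    ] w 0.0333 F [-0.3  0.6 -1.1]
shift [ 0.004  -0.0013  0.0344] rows>=0.8 rz -0.008
turn rx ry rz [ 0.0021  0.0007 -0.0079]
```

Call:
{"name": "send_rows", "arguments": {"targets": [{"tx": 0.004, "ty": -0.001, "tz": 0.01, "rx": 0.002, "ry": 0, "rz": 0}, {"tx": 0.001, "ty": 0, "tz": 0.01, "rx": 0, "ry": 0.002, "rz": 0}, {"tx": 0.001, "ty": 0, "tz": 0.006, "rx": 0, "ry": 0.002, "rz": 0}, {"tx": 0, "ty": 0, "tz": 0, "rx": 0, "ry": 0, "rz": 0}]}}

```text
t: 11.18
eef_pos: [0.6561, 0.0898, 0.0485]
eef_rot: [-0.346, -3.12, 0.001]
ft_force: [0.8, -0.4, -0.2]
grip_width: 0.0336
```

```bash
python3 plan.py 0.657 0.091 0.041 78
```

```text
t 11.18 pos [0.6561 0.0898 0.0485] yaw 77.33 tilt [-2.e-03 -1.e-04 -1.e+00] w 0.0336 F [ 0.8 -0.4 -0.2]
shift [-0.0006  0.0013  0.0075] rows>=0.2 rz -0.012
turn rx ry rz [-0.0006 -0.002  -0.0116]
```

Call:
{"name": "send_rows", "arguments": {"targets": [{"tx": -0.001, "ty": 0.001, "tz": 0.005, "rx": 0, "ry": -0.002, "rz": 0}, {"tx": 0, "ty": 0, "tz": 0.001, "rx": 0, "ry": 0, "rz": 0}]}}

```text
t: 11.35
eef_pos: [0.6579, 0.0904, 0.0428]
eef_rot: [0.347, 3.121, -0.0]
ft_force: [0.1, 0.8, -1.1]
grip_width: 0.0336
```

```bash
python3 plan.py 0.657 0.091 0.041 78
```

```text
t 11.35 pos [0.6579 0.0904 0.0428] yaw 77.30 tilt [ 1.2e-03 -4.0e-04 -1.0e+00] w 0.0336 F [ 0.1  0.8 -1.1]
shift [0.001  0.0004 0.0018] rows>=0.1 rz -0.012
turn rx ry rz [-0.0002  0.0012 -0.0122]
```

Call:
{"name": "send_rows", "arguments": {"targets": [{"tx": 0.001, "ty": 0, "tz": 0.0015, "rx": 0, "ry": 0.001, "rz": 0}, {"tx": 0, "ty": 0, "tz": 0.0007, "rx": 0, "ry": 0, "rz": 0}]}}

```text
t: 11.52
eef_pos: [0.6575, 0.0907, 0.041]
eef_rot: [0.347, 3.121, 0.0]
ft_force: [0.2, 0.3, -1.2]
grip_width: 0.0335
```

```bash
python3 plan.py 0.657 0.091 0.041 78
```

```text
t 11.52 pos [0.6575 0.0907 0.041 ] yaw 77.30 tilt [ 1.4e-03  1.0e-04 -1.0e+00] w 0.0335 F [ 0.2  0.3 -1.2]
shift [0.0006 0.0001 0.    ] rows>=0.0 rz -0.012
turn rx ry rz [ 0.0003  0.0013 -0.0123]
```

Not in contact yet, so I'll ease down a bit more.

Call:
{"name": "send_rows", "arguments": {"targets": [{"tx": 0, "ty": 0, "tz": 0.0012, "rx": 0, "ry": 0, "rz": 0}, {"tx": 0, "ty": 0, "tz": 0.0006, "rx": 0, "ry": 0, "rz": 0}]}}

```text
t: 11.68
eef_pos: [0.658, 0.0907, 0.0407]
eef_rot: [0.347, 3.12, 0.001]
ft_force: [-1.3, -0.6, 2.8]
grip_width: 0.0336
```

Call:
{"name": "send_rows", "arguments": {"targets": [{"tx": 0, "ty": 0, "tz": 0, "rx": 0, "ry": 0, "rz": 0}, {"tx": 0, "ty": 0, "tz": 0, "rx": 0, "ry": 0, "rz": 0}, {"tx": 0, "ty": 0, "tz": 0, "rx": 0, "ry": 0, "rz": 0}, {"tx": 0, "ty": 0, "tz": 0, "rx": 0, "ry": 0, "rz": 0}], "fingers": 0.4}}

```text
t: 12.02
eef_pos: [0.659, 0.091, 0.0418]
eef_rot: [0.347, 3.118, 0.003]
ft_force: [-0.6, -0.5, -0.0]
grip_width: 0.0566
```

Call:
{"name": "send_rows", "arguments": {"targets": [{"tx": 0, "ty": 0, "tz": -0.02, "rx": 0, "ry": 0, "rz": 0}, {"tx": 0, "ty": 0, "tz": -0.03, "rx": 0, "ry": 0, "rz": 0}, {"tx": 0, "ty": 0, "tz": -0.04, "rx": 0, "ry": 0, "rz": 0}, {"tx": 0, "ty": 0, "tz": -0.04, "rx": 0, "ry": 0, "rz": 0}, {"tx": 0, "ty": 0, "tz": 0, "rx": 0, "ry": 0, "rz": 0}]}}

```text
t: 12.43
eef_pos: [0.6567, 0.0905, 0.1733]
eef_rot: [-0.348, -3.12, 0.002]
ft_force: [1.2, -0.3, 0.2]
grip_width: 0.0614
```

```bash
python3 plan.py 0.629 -0.261 0.17 107
python3 - <<'E'
from h import *
c=cam('wrist'); w=cloud(c); save(c,'w5.png',s=1.2)
c=cam('top'); wt=cloud(c)
for n,x,y in (('pot',.4165,.288),('vial',.6545,.091)):
  for ww in (wt,w):
    m=(np.hypot(ww[...,0]-x,ww[...,1]-y)<.05)&(ww[...,2]>.03)&(ww[...,2]<.1); p=ww[m]
    if len(p)<50: continue
    zt=np.percentile(p[:,2],95);t=p[p[:,2]>zt-.006];r=cv2.minAreaRect((t[:,:2]*1000).astype(np.float32))
    print(n,len(p),zt.round(4),r)
E
```

```text
t 12.43 pos [0.6567 0.0905 0.1733] yaw 77.29 tilt [-0.0021 -0.0011 -1.    ] w 0.0614 F [ 1.2 -0.3  0.2]
shift [-0.0503 -0.349   0.0037] rows>=8.5 rz -0.519
turn rx ry rz [-0.001  -0.0022 -0.5186]
pot 341 0.0755 ((416.4013671875, 285.53668212890625), (51.4478874206543, 50.719783782958984), 89.9096450805664)
vial 1253 0.0823 ((654.937255859375, 90.79359436035156), (22.143640518188477, 22.00588035583496), 15.07503890991211)
```

Call:
{"name": "send_rows", "arguments": {"targets": [{"tx": -0.006, "ty": -0.04, "tz": 0, "rx": 0, "ry": 0, "rz": 0}, {"tx": -0.006, "ty": -0.04, "tz": 0, "rx": 0, "ry": 0, "rz": 0}, {"tx": -0.006, "ty": -0.04, "tz": 0, "rx": 0, "ry": 0, "rz": 0}, {"tx": -0.006, "ty": -0.04, "tz": 0, "rx": 0, "ry": 0, "rz": 0}, {"tx": -0.006, "ty": -0.04, "tz": 0, "rx": 0, "ry": 0, "rz": 0}, {"tx": -0.006, "ty": -0.04, "tz": 0, "rx": 0, "ry": 0, "rz": 0}, {"tx": -0.006, "ty": -0.04, "tz": 0, "rx": 0, "ry": 0, "rz": 0}, {"tx": -0.004, "ty": -0.02, "tz": 0, "rx": 0, "ry": 0, "rz": 0}]}}

```text
t: 13.2
eef_pos: [0.6283, -0.2102, 0.1518]
eef_rot: [-0.312, -3.097, -0.002]
ft_force: [1.0, -1.4, -0.3]
grip_width: 0.0618
```

Call:
{"name": "send_rows", "arguments": {"targets": [{"tx": 0, "ty": 0, "tz": 0, "rx": 0, "ry": 0, "rz": -0.1}, {"tx": 0, "ty": 0, "tz": 0, "rx": 0, "ry": 0, "rz": -0.1}, {"tx": 0, "ty": 0, "tz": 0, "rx": 0, "ry": 0, "rz": -0.1}, {"tx": 0, "ty": 0, "tz": 0, "rx": 0, "ry": 0, "rz": -0.1}, {"tx": 0, "ty": 0, "tz": 0, "rx": 0, "ry": 0, "rz": -0.1}, {"tx": 0, "ty": 0, "tz": 0, "rx": 0, "ry": 0, "rz": 0}]}}

```text
t: 13.7
eef_pos: [0.6182, -0.2208, 0.1385]
eef_rot: [0.472, -3.057, -0.018]
ft_force: [0.1, 0.8, -0.4]
grip_width: 0.0616
```

```bash
python3 look.py w6.png .045; python3 plan.py 0.629 -0.261 0.037 107
```

```text
px [56. 50.] n 4142 zt 0.0506 rect [ 537.4 -417. ] [28.9 71.6] 77.9
px [264. 112.] n 3266 zt 0.0703 rect [ 537.3 -290.4] [25.3 25.2] 31.0
px [390. 179.] n 2848 zt 0.0703 rect [ 552.2 -204.2] [24.9 24.9] 16.9
px [271. 263.] n 2279 zt 0.0701 rect [ 627.7 -261.8] [25.2 22.3] 88.0
px [141. 295.] n 962 zt 0.0605 rect [ 671.2 -337.4] [15.6 39. ] 17.0
px [365. 335.] n 415 zt 0.0552 rect [ 654.8 -184.3] [12.6 32.7] 15.5
t 13.75 pos [ 0.6179 -0.2206  0.1382] yaw 107.26 tilt [-0.0496  0.0043 -0.9988] w 0.0614 F [-0.6 -0.2 -1.5]
shift [-0.0032 -0.0438  0.1004] rows>=2.6 rz 0.005
turn rx ry rz [ 0.0187 -0.0461  0.0051]
```

View pics/w6.png

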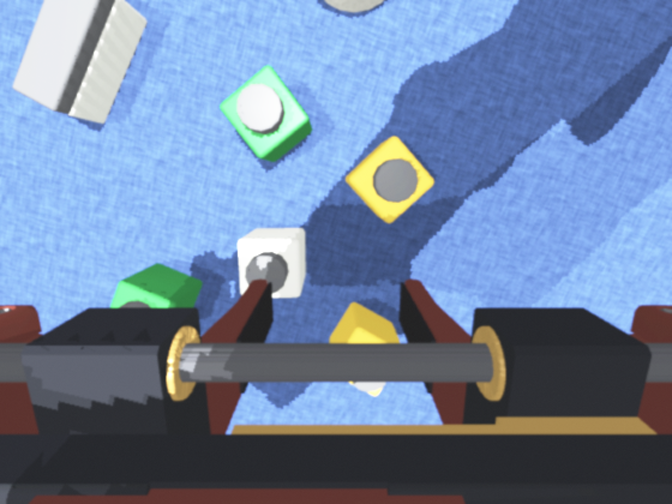

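Wrist view: the white square at (271,263) is aligned with the jaw axes. The tool picked up a 3° tilt, so I'll correct that and centre before descending.

Call:
{"name": "send_rows", "arguments": {"targets": [{"tx": 0, "ty": 0, "tz": -0.01, "rx": 0.019, "ry": -0.046, "rz": 0}, {"tx": 0, "ty": -0.02, "tz": 0, "rx": 0, "ry": 0, "rz": 0}, {"tx": -0.001, "ty": -0.02, "tz": 0, "rx": 0, "ry": 0, "rz": 0}, {"tx": 0, "ty": 0, "tz": 0, "rx": 0, "ry": 0, "rz": 0}]}}

```text
t: 14.08
eef_pos: [0.6293, -0.2561, 0.1431]
eef_rot: [0.455, -3.103, -0.007]
ft_force: [-0.9, -0.5, -0.7]
grip_width: 0.0612
```

```bash
python3 plan.py 0.629 -0.261 0.037 107; python3 -c "
from h import *; print(manip.observe()['joint_positions'].round(2))"
```

```text
t 14.08 pos [ 0.6293 -0.2561  0.1431] yaw 106.68 tilt [-0.0055  0.0035 -1.    ] w 0.0612 F [-0.9 -0.5 -0.7]
shift [ 0.0012 -0.0052  0.106 ] rows>=2.5 rz -0.006
turn rx ry rz [ 0.0049 -0.0043 -0.0056]
[ 0.12  0.6   0.25  1.64 -0.17  0.94  2.3 ]
```

Call:
{"name": "send_rows", "arguments": {"targets": [{"tx": 0.001, "ty": -0.005, "tz": 0, "rx": 0.005, "ry": -0.004, "rz": 0}, {"tx": 0, "ty": 0, "tz": 0.02, "rx": 0, "ry": 0, "rz": 0}, {"tx": 0, "ty": 0, "tz": 0.02, "rx": 0, "ry": 0, "rz": 0}, {"tx": 0, "ty": 0, "tz": 0, "rx": 0, "ry": 0, "rz": 0}]}}

```text
t: 14.42
eef_pos: [0.6293, -0.2596, 0.1002]
eef_rot: [0.443, -3.11, -0.001]
ft_force: [0.3, 0.3, -0.2]
grip_width: 0.061
```

```bash
python3 plan.py 0.629 -0.261 0.037 107
```

```text
t 14.42 pos [ 0.6293 -0.2596  0.1002] yaw 106.23 tilt [-7.e-04  5.e-04 -1.e+00] w 0.0610 F [ 0.3  0.3 -0.2]
shift [ 0.0007 -0.0013  0.0632] rows>=1.5 rz -0.014
turn rx ry rz [ 0.0007 -0.0005 -0.0135]
```

Call:
{"name": "send_rows", "arguments": {"targets": [{"tx": 0, "ty": -0.001, "tz": 0.02, "rx": 0, "ry": 0, "rz": -0.014}, {"tx": 0, "ty": 0, "tz": 0.02, "rx": 0, "ry": 0.002, "rz": 0}, {"tx": 0, "ty": 0, "tz": 0.01, "rx": 0, "ry": 0.002, "rz": 0}, {"tx": 0, "ty": 0, "tz": 0, "rx": 0, "ry": 0, "rz": 0}]}}

```text
t: 14.75
eef_pos: [0.6298, -0.2575, 0.0494]
eef_rot: [0.462, -3.103, -0.002]
ft_force: [-0.2, 0.4, 0.3]
grip_width: 0.0615
```

```bash
python3 plan.py 0.629 -0.261 0.037 107
```

```text
t 14.75 pos [ 0.6298 -0.2575  0.0494] yaw 106.95 tilt [-5.e-03  6.e-04 -1.e+00] w 0.0615 F [-0.2  0.4  0.3]
shift [ 0.0018 -0.0031  0.0124] rows>=0.3 rz -0.001
turn rx ry rz [ 0.002  -0.0046 -0.0009]
```

Call:
{"name": "send_rows", "arguments": {"targets": [{"tx": 0.002, "ty": -0.003, "tz": 0.01, "rx": 0.002, "ry": -0.004, "rz": 0}, {"tx": 0, "ty": 0, "tz": 0.003, "rx": 0, "ry": 0, "rz": 0}]}}

```text
t: 14.92
eef_pos: [0.6296, -0.2606, 0.0372]
eef_rot: [-0.463, 3.106, -0.001]
ft_force: [0.1, 0.1, -0.6]
grip_width: 0.0615
```

Call:
{"name": "send_rows", "arguments": {"targets": [{"tx": 0, "ty": 0, "tz": 0.001, "rx": 0, "ry": 0, "rz": 0}, {"tx": 0, "ty": 0, "tz": 0.0005, "rx": 0, "ry": 0, "rz": 0}, {"tx": 0, "ty": 0, "tz": 0.0005, "rx": 0, "ry": 0, "rz": 0}, {"tx": 0, "ty": 0, "tz": 0, "rx": 0, "ry": 0, "rz": 0}, {"tx": 0, "ty": 0, "tz": 0, "rx": 0, "ry": 0, "rz": 0}], "fingers": -1}}

```text
t: 15.33
eef_pos: [0.6308, -0.2614, 0.0373]
eef_rot: [-0.461, 3.103, -0.003]
ft_force: [0.3, 0.4, -1.1]
grip_width: 0.0396
```

```bash
python3 plan.py 0.631 0.271 0.16 117.5
```

```text
t 15.33 pos [ 0.6308 -0.2614  0.0373] yaw 106.90 tilt [ 0.0044 -0.0016 -1.    ] w 0.0396 F [ 0.3  0.4 -1.1]
shift [-0.1554  0.509  -0.1235] rows>=13.1 rz -0.185
turn rx ry rz [-0.0031  0.0035 -0.185 ]
```

Call:
{"name": "send_rows", "arguments": {"targets": [{"tx": 0, "ty": 0, "tz": -0.025, "rx": 0, "ry": 0.002, "rz": 0}, {"tx": 0, "ty": 0, "tz": -0.035, "rx": 0, "ry": 0.002, "rz": 0}, {"tx": 0, "ty": 0, "tz": -0.035, "rx": 0, "ry": 0, "rz": 0}, {"tx": 0, "ty": 0, "tz": -0.035, "rx": 0, "ry": 0, "rz": 0}, {"tx": -0.006, "ty": 0.02, "tz": -0.02, "rx": 0, "ry": 0, "rz": 0}, {"tx": -0.01, "ty": 0.034, "tz": 0, "rx": 0, "ry": 0, "rz": 0}, {"tx": -0.01, "ty": 0.034, "tz": 0, "rx": 0, "ry": 0, "rz": 0}, {"tx": -0.01, "ty": 0.034, "tz": 0, "rx": 0, "ry": 0, "rz": 0}]}}

```text
t: 16.0
eef_pos: [0.6278, -0.1429, 0.1957]
eef_rot: [-0.433, 3.111, -0.014]
ft_force: [0.1, 0.2, -1.8]
grip_width: 0.0398
```

Call:
{"name": "send_rows", "arguments": {"targets": [{"tx": -0.01, "ty": 0.034, "tz": 0, "rx": 0, "ry": 0, "rz": 0}, {"tx": -0.01, "ty": 0.034, "tz": 0, "rx": 0, "ry": 0, "rz": 0}, {"tx": -0.01, "ty": 0.034, "tz": 0, "rx": 0, "ry": 0, "rz": 0}, {"tx": -0.01, "ty": 0.034, "tz": 0, "rx": 0, "ry": 0, "rz": 0}, {"tx": 0, "ty": 0, "tz": 0, "rx": 0, "ry": 0, "rz": 0}]}}

```text
t: 16.42
eef_pos: [0.6286, 0.0146, 0.1971]
eef_rot: [-0.444, 3.105, -0.006]
ft_force: [-0.3, 1.7, -1.5]
grip_width: 0.0397
```

```bash
python3 look.py w7.png .009; python3 plan.py 0.631 0.271 0.16 117.5
```

```text
px [16. 28.] n 1272 zt 0.0417 rect [ 536.3 -267.7] [ 9.5 21.9] 87.5
px [91. 66.] n 3886 zt 0.0700 rect [ 551.8 -203.4] [25.6 25.7] 21.2
px [521.  77.] n 2748 zt 0.0501 rect [470.4 111.5] [50.8 51.2] 10.7
px [663. 110.] n 613 zt 0.0148 rect [445.5 245.1] [54.4 21. ] 28.3
px [104. 226.] n 2948 zt 0.0698 rect [ 673.5 -178.8] [25.  25.3] 9.6
px [421. 266.] n 3471 zt 0.0808 rect [651.1  90.8] [20.2 14.9] 60.8
px [595. 292.] n 2970 zt 0.0148 rect [629.8 268.9] [90.  93.2] 26.9
t 16.47 pos [0.6286 0.0106 0.1973] yaw 106.13 tilt [ 0.0058 -0.0056 -1.    ] w 0.0399 F [ 0.2 -0.7 -1.1]
shift [-0.0745  0.2497  0.0358] rows>=6.3 rz -0.198
turn rx ry rz [-0.0073  0.0033 -0.1984]
```

View pics/w7.png

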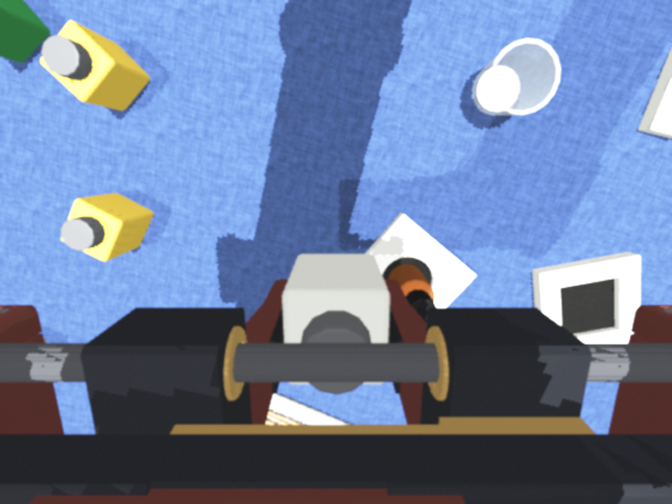

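Square held straight at (337,320), square stand at (590,300), bottle standing in its stand at (415,280).

Call:
{"name": "send_rows", "arguments": {"targets": [{"tx": -0.0105, "ty": 0.035, "tz": 0, "rx": 0, "ry": 0, "rz": 0}, {"tx": -0.0105, "ty": 0.035, "tz": 0, "rx": 0, "ry": 0, "rz": 0}, {"tx": -0.0105, "ty": 0.035, "tz": 0, "rx": 0, "ry": 0, "rz": 0}, {"tx": -0.0105, "ty": 0.035, "tz": 0, "rx": 0, "ry": 0, "rz": 0}, {"tx": -0.0105, "ty": 0.035, "tz": 0, "rx": 0, "ry": 0, "rz": 0}, {"tx": -0.0105, "ty": 0.035, "tz": 0, "rx": 0, "ry": 0, "rz": 0}, {"tx": -0.01, "ty": 0.03, "tz": 0, "rx": 0, "ry": 0, "rz": 0}, {"tx": 0, "ty": 0, "tz": 0, "rx": 0, "ry": 0, "rz": 0}]}}

```text
t: 17.13
eef_pos: [0.6363, 0.2566, 0.1964]
eef_rot: [-0.412, 3.107, -0.02]
ft_force: [-0.6, 1.6, -1.4]
grip_width: 0.0396
```

Call:
{"name": "send_rows", "arguments": {"targets": [{"tx": 0, "ty": 0, "tz": 0, "rx": 0, "ry": 0, "rz": -0.1}, {"tx": 0, "ty": 0, "tz": 0, "rx": 0, "ry": 0, "rz": -0.1}, {"tx": 0, "ty": 0, "tz": 0, "rx": 0, "ry": 0, "rz": 0}]}}

```text
t: 17.38
eef_pos: [0.6368, 0.2567, 0.1959]
eef_rot: [-0.736, 3.048, -0.023]
ft_force: [-0.1, -0.8, -0.6]
grip_width: 0.0399
```

```bash
python3 plan.py 0.632 0.2705 0.043 117.3
```

```text
t 17.38 pos [0.6368 0.2567 0.1959] yaw 117.16 tilt [ 0.0093 -0.0131 -0.9999] w 0.0399 F [-0.1 -0.8 -0.6]
shift [-0.0017  0.0169  0.1527] rows>=3.7 rz -0.002
turn rx ry rz [-0.0159  0.0023 -0.0024]
```

Call:
{"name": "send_rows", "arguments": {"targets": [{"tx": -0.002, "ty": 0.015, "tz": 0, "rx": -0.016, "ry": 0.002, "rz": 0}, {"tx": 0, "ty": 0, "tz": 0.025, "rx": 0, "ry": 0, "rz": 0}, {"tx": 0, "ty": 0, "tz": 0.025, "rx": 0, "ry": 0, "rz": 0}, {"tx": 0, "ty": 0, "tz": 0.025, "rx": 0, "ry": 0, "rz": 0}, {"tx": 0, "ty": 0, "tz": 0.02, "rx": 0, "ry": 0, "rz": 0}, {"tx": 0, "ty": 0, "tz": 0, "rx": 0, "ry": 0, "rz": 0}]}}

```text
t: 17.88
eef_pos: [0.6344, 0.2702, 0.1007]
eef_rot: [-0.698, 3.058, 0.009]
ft_force: [-0.8, -0.3, -1.2]
grip_width: 0.0403
```

```bash
python3 plan.py 0.632 0.2705 0.043 117.3
```

```text
t 17.88 pos [0.6344 0.2702 0.1007] yaw 115.70 tilt [ 0.004   0.0065 -1.    ] w 0.0403 F [-0.8 -0.3 -1.2]
shift [0.0024 0.0011 0.0577] rows>=1.4 rz -0.028
turn rx ry rz [ 0.0041  0.0065 -0.0279]
```

Call:
{"name": "send_rows", "arguments": {"targets": [{"tx": 0.002, "ty": 0.001, "tz": 0.012, "rx": 0.004, "ry": 0.006, "rz": -0.028}, {"tx": 0, "ty": 0, "tz": 0.012, "rx": 0, "ry": 0, "rz": 0}, {"tx": 0, "ty": 0, "tz": 0.01, "rx": 0, "ry": 0, "rz": 0}, {"tx": 0, "ty": 0, "tz": 0, "rx": 0, "ry": 0, "rz": 0}]}}

```text
t: 18.22
eef_pos: [0.6332, 0.2705, 0.0662]
eef_rot: [-0.736, 3.052, 0.001]
ft_force: [-0.2, -0.1, -0.7]
grip_width: 0.0401
```

```bash
python3 plan.py 0.632 0.2705 0.043 117.3
```

```text
t 18.22 pos [0.6332 0.2705 0.0662] yaw 117.11 tilt [ 0.0017  0.0013 -1.    ] w 0.0401 F [-0.2 -0.1 -0.7]
shift [0.0011 0.0005 0.0232] rows>=0.6 rz -0.003
turn rx ry rz [ 0.0003  0.0021 -0.0033]
```

Call:
{"name": "send_rows", "arguments": {"targets": [{"tx": 0.001, "ty": 0, "tz": 0.01, "rx": 0, "ry": 0.002, "rz": 0}, {"tx": 0.001, "ty": 0, "tz": 0.008, "rx": 0, "ry": 0.002, "rz": 0}, {"tx": 0, "ty": 0, "tz": 0.001, "rx": 0, "ry": 0, "rz": 0}]}}

```text
t: 18.47
eef_pos: [0.6326, 0.2701, 0.0471]
eef_rot: [-0.735, 3.054, 0.001]
ft_force: [1.5, 0.5, -1.3]
grip_width: 0.04
```

```bash
python3 plan.py 0.632 0.2705 0.043 117.3
```

```text
t 18.47 pos [0.6326 0.2701 0.0471] yaw 117.05 tilt [ 4.e-04  7.e-04 -1.e+00] w 0.0400 F [ 1.5  0.5 -1.3]
shift [0.0003 0.0006 0.0041] rows>=0.1 rz -0.004
turn rx ry rz [ 0.0005  0.0007 -0.0043]
```

Call:
{"name": "send_rows", "arguments": {"targets": [{"tx": 0, "ty": 0, "tz": 0.003, "rx": 0, "ry": 0, "rz": 0}, {"tx": 0, "ty": 0, "tz": 0.001, "rx": 0, "ry": 0, "rz": 0}]}}

```text
t: 18.63
eef_pos: [0.6326, 0.2701, 0.0427]
eef_rot: [-0.734, 3.054, 0.001]
ft_force: [-2.6, -1.3, 4.2]
grip_width: 0.0398
```

Call:
{"name": "send_rows", "arguments": {"targets": [{"tx": 0, "ty": 0, "tz": 0.001, "rx": 0, "ry": 0, "rz": 0}]}}

```text
t: 18.72
eef_pos: [0.6326, 0.2701, 0.0427]
eef_rot: [-0.734, 3.054, 0.001]
ft_force: [-5.3, -1.6, 16.1]
grip_width: 0.04
```

Call:
{"name": "send_rows", "arguments": {"targets": [{"tx": 0, "ty": 0, "tz": -0.0008, "rx": 0, "ry": 0, "rz": 0}, {"tx": 0, "ty": 0, "tz": 0, "rx": 0, "ry": 0, "rz": 0}, {"tx": 0, "ty": 0, "tz": 0, "rx": 0, "ry": 0, "rz": 0}, {"tx": 0, "ty": 0, "tz": 0, "rx": 0, "ry": 0, "rz": 0}], "fingers": 0.4}}

```text
t: 19.05
eef_pos: [0.6342, 0.2707, 0.0456]
eef_rot: [-0.733, 3.051, 0.003]
ft_force: [0.3, -0.7, -0.1]
grip_width: 0.0604
```

Call:
{"name": "send_rows", "arguments": {"targets": [{"tx": 0, "ty": 0, "tz": -0.02, "rx": 0, "ry": 0, "rz": 0}, {"tx": 0, "ty": 0, "tz": -0.035, "rx": 0, "ry": 0, "rz": 0}, {"tx": 0, "ty": 0, "tz": -0.035, "rx": 0, "ry": 0, "rz": 0}, {"tx": 0, "ty": 0, "tz": -0.035, "rx": 0, "ry": 0, "rz": 0}, {"tx": 0, "ty": 0, "tz": -0.02, "rx": 0, "ry": 0, "rz": 0}]}}

```text
t: 19.47
eef_pos: [0.6303, 0.2689, 0.1891]
eef_rot: [0.732, -3.047, 0.002]
ft_force: [-0.2, 0.8, 0.8]
grip_width: 0.0616
```

```bash
python3 look.py w8.png .016; python3 plan.py 0.535 -0.416 0.19 78.3
```

```text
px [488.  18.] n 2174 zt 0.0713 rect [435.8 295.3] [11.7 44.1] 25.1
px [114. 172.] n 2182 zt 0.0822 rect [654.8  91.4] [22.5 22.3] 69.3
px [335. 247.] n 1996 zt 0.0762 rect [631.6 268.7] [25.1 25.1] 63.7
t 19.52 pos [0.632  0.2696 0.1927] yaw 117.02 tilt [-2.8e-03 -9.0e-04 -1.0e+00] w 0.0611 F [ 1.9 -0.8  2.2]
shift [ 0.3978 -0.5667  0.0036] rows>=16.6 rz 0.676
turn rx ry rz [-5.000e-04 -3.000e-03  6.757e-01]
```

Call:
{"name": "send_rows", "arguments": {"targets": [{"tx": 0.022, "ty": -0.0315, "tz": 0, "rx": 0, "ry": 0, "rz": 0}, {"tx": 0.022, "ty": -0.0315, "tz": 0, "rx": 0, "ry": 0, "rz": 0}, {"tx": 0.022, "ty": -0.0315, "tz": 0, "rx": 0, "ry": 0, "rz": 0}, {"tx": 0.022, "ty": -0.0315, "tz": 0, "rx": 0, "ry": 0, "rz": 0}, {"tx": 0.022, "ty": -0.0315, "tz": 0, "rx": 0, "ry": 0, "rz": 0}, {"tx": 0.022, "ty": -0.0315, "tz": 0, "rx": 0, "ry": 0, "rz": 0}, {"tx": 0.022, "ty": -0.0315, "tz": 0, "rx": 0, "ry": 0, "rz": 0}, {"tx": 0.022, "ty": -0.0315, "tz": 0, "rx": 0, "ry": 0, "rz": 0}]}}

```text
t: 20.18
eef_pos: [0.5925, -0.0314, 0.1942]
eef_rot: [-0.763, 3.036, 0.013]
ft_force: [0.0, -0.4, 0.3]
grip_width: 0.061
```

Call:
{"name": "send_rows", "arguments": {"targets": [{"tx": 0, "ty": 0, "tz": 0, "rx": 0, "ry": 0, "rz": 0.1}, {"tx": 0, "ty": 0, "tz": 0, "rx": 0, "ry": 0, "rz": 0.1}, {"tx": 0, "ty": 0, "tz": 0, "rx": 0, "ry": 0, "rz": 0.1}, {"tx": 0, "ty": 0, "tz": 0, "rx": 0, "ry": 0, "rz": 0.1}, {"tx": 0, "ty": 0, "tz": 0, "rx": 0, "ry": 0, "rz": 0.1}, {"tx": 0, "ty": 0, "tz": 0, "rx": 0, "ry": 0, "rz": 0.1}, {"tx": 0, "ty": 0, "tz": 0, "rx": 0, "ry": 0, "rz": 0.07}, {"tx": 0, "ty": 0, "tz": 0, "rx": 0, "ry": 0, "rz": 0}]}}

```text
t: 20.85
eef_pos: [0.5896, -0.0501, 0.194]
eef_rot: [0.365, 3.111, 0.008]
ft_force: [0.4, 0.1, -0.1]
grip_width: 0.0615
```

```bash
python3 plan.py 0.535 -0.416 0.19 78.3
```

```text
t 20.85 pos [ 0.5896 -0.0501  0.194 ] yaw 76.63 tilt [ 0.01    0.0042 -0.9999] w 0.0615 F [ 0.4  0.1 -0.1]
shift [-0.0315 -0.3686  0.0019] rows>=8.9 rz -0.029
turn rx ry rz [ 0.0063  0.0089 -0.0291]
```

Call:
{"name": "send_rows", "arguments": {"targets": [{"tx": -0.003, "ty": -0.037, "tz": 0, "rx": 0.006, "ry": 0.009, "rz": -0.028}, {"tx": -0.003, "ty": -0.037, "tz": 0, "rx": 0, "ry": 0, "rz": 0}, {"tx": -0.003, "ty": -0.037, "tz": 0, "rx": 0, "ry": 0, "rz": 0}, {"tx": -0.003, "ty": -0.037, "tz": 0, "rx": 0, "ry": 0, "rz": 0}, {"tx": -0.003, "ty": -0.037, "tz": 0, "rx": 0, "ry": 0, "rz": 0}, {"tx": -0.003, "ty": -0.037, "tz": 0, "rx": 0, "ry": 0, "rz": 0}, {"tx": -0.003, "ty": -0.037, "tz": 0, "rx": 0, "ry": 0, "rz": 0}, {"tx": -0.003, "ty": -0.037, "tz": 0, "rx": 0, "ry": 0, "rz": 0}]}}

```text
t: 21.52
eef_pos: [0.5603, -0.3426, 0.1913]
eef_rot: [0.25, 3.13, 0.01]
ft_force: [0.4, -0.5, -0.1]
grip_width: 0.0616
```

Call:
{"name": "send_rows", "arguments": {"targets": [{"tx": 0, "ty": -0.03, "tz": 0, "rx": 0, "ry": 0, "rz": 0}, {"tx": 0, "ty": 0, "tz": 0, "rx": 0, "ry": 0, "rz": 0}, {"tx": 0, "ty": 0, "tz": 0, "rx": 0, "ry": 0, "rz": 0}]}}

```text
t: 21.77
eef_pos: [0.5507, -0.385, 0.1908]
eef_rot: [0.258, 3.13, 0.0]
ft_force: [0.3, 0.3, -0.1]
grip_width: 0.0614
```

```bash
python3 look.py w9.png .009; python3 plan.py 0.535 -0.416 0.10 78.3
```

```text
px [453.  46.] n 3106 zt 0.0228 rect [ 416.9 -270. ] [67.2 65.5] 81.8
px [295. 226.] n 2540 zt 0.0506 rect [ 533.4 -416.6] [27.7 79.8] 77.5
px [447. 206.] n 2243 zt 0.0702 rect [ 537.3 -291.1] [25.  24.7] 21.7
px [555. 206.] n 2830 zt 0.0701 rect [ 551.9 -204.6] [25.8 24.8] 84.4
px [411. 395.] n 672 zt 0.0703 rect [ 687.6 -338.7] [25.4 20.7] 19.6
t 21.82 pos [ 0.5501 -0.3854  0.1909] yaw 80.53 tilt [ 1.e-04 -8.e-04 -1.e+00] w 0.0615 F [-1.  -0.8 -0.5]
shift [ 0.0099 -0.0326  0.0909] rows>=2.3 rz 0.039
turn rx ry rz [-0.0008  0.0002  0.0389]
```

View pics/w9.png

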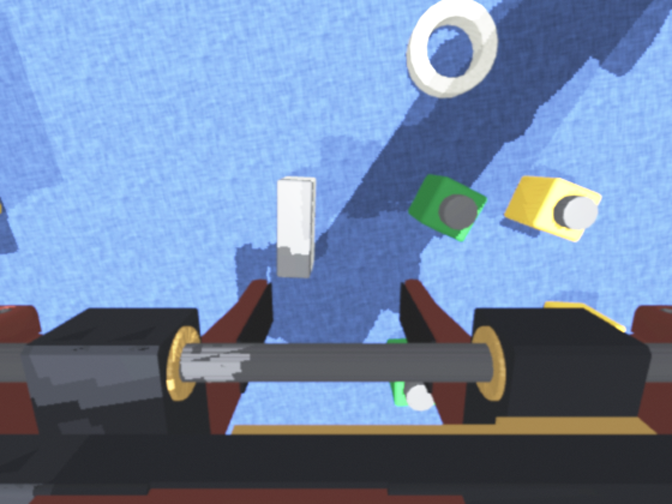

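Slide box at (295,226), measured (533.4,-416.6), 28×80, jaw yaw 77.5. Next I'll centre and descend.

Call:
{"name": "send_rows", "arguments": {"targets": [{"tx": 0.006, "ty": -0.017, "tz": 0, "rx": 0, "ry": 0, "rz": 0}, {"tx": 0.005, "ty": -0.016, "tz": 0, "rx": 0, "ry": 0, "rz": 0.048}, {"tx": 0, "ty": 0, "tz": 0.025, "rx": 0, "ry": 0, "rz": 0}, {"tx": 0, "ty": 0, "tz": 0.03, "rx": 0, "ry": 0, "rz": 0}, {"tx": 0, "ty": 0, "tz": 0.03, "rx": 0, "ry": 0, "rz": 0}, {"tx": 0, "ty": 0, "tz": 0, "rx": 0, "ry": 0, "rz": 0}]}}

```text
t: 22.32
eef_pos: [0.5381, -0.4123, 0.1058]
eef_rot: [0.332, 3.117, 0.001]
ft_force: [-0.0, 1.0, -0.8]
grip_width: 0.0615
```

```bash
python3 plan.py 0.5334 -0.4166 0.037 77.7
```

```text
t 22.32 pos [ 0.5381 -0.4123  0.1058] yaw 77.85 tilt [ 7.1e-03 -1.0e-04 -1.0e+00] w 0.0615 F [-0.   1.  -0.8]
shift [ 0.0042 -0.0053  0.0687] rows>=1.7 rz 0.003
turn rx ry rz [0.0015 0.007  0.0027]
```

Call:
{"name": "send_rows", "arguments": {"targets": [{"tx": 0.004, "ty": -0.005, "tz": 0, "rx": 0.001, "ry": 0.007, "rz": 0}, {"tx": 0, "ty": -0.001, "tz": 0.02, "rx": 0, "ry": 0, "rz": 0}, {"tx": 0.001, "ty": 0, "tz": 0.02, "rx": 0, "ry": 0.002, "rz": 0}, {"tx": 0, "ty": 0, "tz": 0, "rx": 0, "ry": 0, "rz": 0}]}}

```text
t: 22.65
eef_pos: [0.5342, -0.4168, 0.0697]
eef_rot: [0.331, 3.124, -0.001]
ft_force: [0.1, 0.5, 0.8]
grip_width: 0.0616
```

```bash
python3 plan.py 0.5334 -0.4166 0.037 77.7
```

```text
t 22.65 pos [ 0.5342 -0.4168  0.0697] yaw 77.91 tilt [ 5.e-04 -4.e-04 -1.e+00] w 0.0616 F [0.1 0.5 0.8]
shift [0.0008 0.0001 0.0327] rows>=0.8 rz 0.004
turn rx ry rz [-0.0003  0.0006  0.0036]
```

Call:
{"name": "send_rows", "arguments": {"targets": [{"tx": 0.001, "ty": 0, "tz": 0.015, "rx": 0, "ry": 0.002, "rz": 0}, {"tx": 0.001, "ty": 0, "tz": 0.012, "rx": 0, "ry": 0.002, "rz": 0}, {"tx": 0, "ty": 0, "tz": 0.004, "rx": 0, "ry": 0, "rz": 0}]}}

```text
t: 22.9
eef_pos: [0.535, -0.4183, 0.0425]
eef_rot: [0.33, 3.121, -0.005]
ft_force: [-0.0, 0.3, 1.0]
grip_width: 0.0614
```

```bash
python3 plan.py 0.5334 -0.4166 0.037 77.7
```

```text
t 22.90 pos [ 0.535  -0.4183  0.0425] yaw 77.92 tilt [ 0.0025 -0.0036 -1.    ] w 0.0614 F [-0.   0.3  1. ]
shift [0.0019 0.0013 0.0055] rows>=0.1 rz 0.004
turn rx ry rz [-0.003   0.0032  0.0038]
```

Call:
{"name": "send_rows", "arguments": {"targets": [{"tx": 0.002, "ty": 0.001, "tz": 0.005, "rx": -0.003, "ry": 0.003, "rz": 0}, {"tx": 0, "ty": 0, "tz": 0.001, "rx": 0, "ry": 0, "rz": 0}]}}

```text
t: 23.07
eef_pos: [0.5333, -0.4167, 0.0361]
eef_rot: [-0.33, -3.124, -0.0]
ft_force: [-0.5, 0.5, 0.6]
grip_width: 0.0615
```

Call:
{"name": "send_rows", "arguments": {"targets": [{"tx": 0, "ty": 0, "tz": 0.001, "rx": 0, "ry": 0, "rz": 0}, {"tx": 0, "ty": 0, "tz": 0.0005, "rx": 0, "ry": 0, "rz": 0}, {"tx": 0, "ty": 0, "tz": 0.0005, "rx": 0, "ry": 0, "rz": 0}, {"tx": 0, "ty": 0, "tz": 0.0005, "rx": 0, "ry": 0, "rz": 0}, {"tx": 0, "ty": 0, "tz": 0, "rx": 0, "ry": 0, "rz": 0}, {"tx": 0, "ty": 0, "tz": 0, "rx": 0, "ry": 0, "rz": 0}], "fingers": -1}}

```text
t: 23.57
eef_pos: [0.5341, -0.4175, 0.035]
eef_rot: [0.331, 3.122, -0.001]
ft_force: [-0.3, -0.2, -0.8]
grip_width: 0.028
```

```bash
python3 plan.py 0.539 0.402 0.19 108.1
```

```text
t 23.57 pos [ 0.5341 -0.4175  0.035 ] yaw 77.91 tilt [ 1.9e-03 -8.0e-04 -1.0e+00] w 0.0280 F [-0.3 -0.2 -0.8]
shift [ 0.1665  0.8023 -0.1557] rows>=20.0 rz -0.527
turn rx ry rz [-0.0009  0.0019 -0.527 ]
```

Call:
{"name": "send_rows", "arguments": {"targets": [{"tx": 0, "ty": 0, "tz": -0.025, "rx": 0, "ry": 0.001, "rz": 0}, {"tx": 0, "ty": 0, "tz": -0.035, "rx": 0, "ry": 0, "rz": 0}, {"tx": 0, "ty": 0, "tz": -0.035, "rx": 0, "ry": 0, "rz": 0}, {"tx": 0, "ty": 0, "tz": -0.035, "rx": 0, "ry": 0, "rz": 0}, {"tx": 0.004, "ty": 0.018, "tz": -0.02, "rx": 0, "ry": 0, "rz": 0}, {"tx": 0.007, "ty": 0.034, "tz": 0, "rx": 0, "ry": 0, "rz": 0}, {"tx": 0.007, "ty": 0.034, "tz": 0, "rx": 0, "ry": 0, "rz": 0}, {"tx": 0.007, "ty": 0.034, "tz": 0, "rx": 0, "ry": 0, "rz": 0}]}}

```text
t: 24.23
eef_pos: [0.5312, -0.3011, 0.1917]
eef_rot: [0.354, 3.122, -0.008]
ft_force: [0.6, 0.2, -0.9]
grip_width: 0.0278
```

Call:
{"name": "send_rows", "arguments": {"targets": [{"tx": 0.007, "ty": 0.034, "tz": 0, "rx": 0, "ry": 0, "rz": 0}, {"tx": 0.007, "ty": 0.034, "tz": 0, "rx": 0, "ry": 0, "rz": 0}, {"tx": 0.007, "ty": 0.034, "tz": 0, "rx": 0, "ry": 0, "rz": 0}, {"tx": 0.007, "ty": 0.034, "tz": 0, "rx": 0, "ry": 0, "rz": 0}, {"tx": 0.007, "ty": 0.034, "tz": 0, "rx": 0, "ry": 0, "rz": 0}, {"tx": 0.007, "ty": 0.034, "tz": 0, "rx": 0, "ry": 0, "rz": 0}, {"tx": 0.007, "ty": 0.034, "tz": 0, "rx": 0, "ry": 0, "rz": 0}, {"tx": 0.007, "ty": 0.034, "tz": 0, "rx": 0, "ry": 0, "rz": 0}]}}

```text
t: 24.9
eef_pos: [0.5354, -0.0115, 0.1927]
eef_rot: [0.36, 3.116, -0.007]
ft_force: [0.5, -0.3, -1.2]
grip_width: 0.0276
```

```bash
python3 plan.py 0.539 0.402 0.19 108.1
```

```text
t 24.90 pos [ 0.5354 -0.0115  0.1927] yaw 76.84 tilt [ 0.004  -0.0052 -1.    ] w 0.0276 F [ 0.5 -0.3 -1.2]
shift [0.0907 0.4035 0.0005] rows>=9.9 rz -0.546
turn rx ry rz [-0.0054  0.0038 -0.5456]
```

Call:
{"name": "send_rows", "arguments": {"targets": [{"tx": 0.008, "ty": 0.034, "tz": 0, "rx": 0, "ry": 0, "rz": 0}, {"tx": 0.008, "ty": 0.034, "tz": 0, "rx": 0, "ry": 0, "rz": 0}, {"tx": 0.008, "ty": 0.034, "tz": 0, "rx": 0, "ry": 0, "rz": 0}, {"tx": 0.008, "ty": 0.034, "tz": 0, "rx": 0, "ry": 0, "rz": 0}, {"tx": 0.008, "ty": 0.034, "tz": 0, "rx": 0, "ry": 0, "rz": 0}, {"tx": 0.008, "ty": 0.034, "tz": 0, "rx": 0, "ry": 0, "rz": 0}, {"tx": 0.008, "ty": 0.034, "tz": 0, "rx": 0, "ry": 0, "rz": 0}, {"tx": 0, "ty": 0, "tz": 0, "rx": 0, "ry": 0, "rz": 0}]}}

```text
t: 25.57
eef_pos: [0.5311, 0.2537, 0.1931]
eef_rot: [0.346, 3.116, 0.002]
ft_force: [-1.2, 0.6, -1.3]
grip_width: 0.0278
```

Call:
{"name": "send_rows", "arguments": {"targets": [{"tx": 0, "ty": 0, "tz": 0, "rx": 0, "ry": 0, "rz": -0.1}, {"tx": 0, "ty": 0, "tz": 0, "rx": 0, "ry": 0, "rz": -0.1}, {"tx": 0, "ty": 0, "tz": 0, "rx": 0, "ry": 0, "rz": -0.1}, {"tx": 0, "ty": 0, "tz": 0, "rx": 0, "ry": 0, "rz": -0.1}, {"tx": 0, "ty": 0, "tz": 0, "rx": 0, "ry": 0, "rz": -0.1}, {"tx": 0, "ty": 0, "tz": 0, "rx": 0, "ry": 0, "rz": -0.02}, {"tx": 0, "ty": 0, "tz": 0, "rx": 0, "ry": 0, "rz": 0}]}}

```text
t: 26.15
eef_pos: [0.529, 0.2574, 0.1924]
eef_rot: [-0.515, 3.094, -0.001]
ft_force: [0.2, -0.5, -0.9]
grip_width: 0.0276
```

```bash
python3 look.py w10.png .009; python3 plan.py 0.539 0.402 0.12 108.1
```

```text
px [416. 118.] n 8021 zt 0.0715 rect [415.9 285.7] [54.6 54.5] 13.9
px [176. 107.] n 2360 zt 0.0501 rect [469.9 111.6] [51.  50.6] 78.0
px [119. 294.] n 5105 zt 0.0809 rect [652.5  91. ] [18.4 21.9] 9.9
px [481. 264.] n 1443 zt 0.0146 rect [519.7 395.7] [71.  63.2] 18.2
t 26.20 pos [0.529  0.2572 0.1925] yaw 108.82 tilt [ 0.0051 -0.     -1.    ] w 0.0276 F [-0.2 -0.5 -0.5]
shift [-0.0558  0.1339  0.0725] rows>=3.9 rz 0.013
turn rx ry rz [-0.0016  0.0048  0.0126]
```

View pics/w10.png

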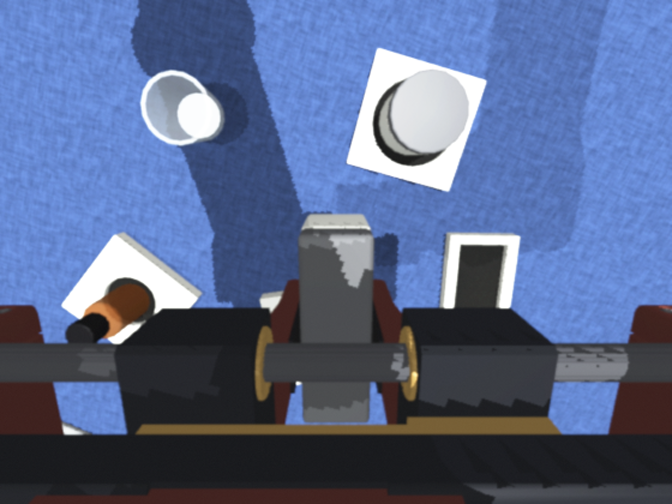

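Slide box held level at (335,320). Its stand is at (480,270), extrapolated to (539,402), which matches the top view. The pot sits in its recess at (425,115).

Call:
{"name": "send_rows", "arguments": {"targets": [{"tx": -0.011, "ty": 0.027, "tz": 0, "rx": 0, "ry": 0.005, "rz": 0.012}, {"tx": -0.011, "ty": 0.027, "tz": 0, "rx": 0, "ry": 0, "rz": 0}, {"tx": -0.011, "ty": 0.027, "tz": 0, "rx": 0, "ry": 0, "rz": 0}, {"tx": -0.011, "ty": 0.027, "tz": 0, "rx": 0, "ry": 0, "rz": 0}, {"tx": -0.01, "ty": 0.022, "tz": 0, "rx": 0, "ry": 0, "rz": 0}, {"tx": 0, "ty": 0, "tz": 0.015, "rx": 0, "ry": 0, "rz": 0}, {"tx": 0, "ty": 0, "tz": 0.025, "rx": 0, "ry": 0, "rz": 0}, {"tx": 0, "ty": 0, "tz": 0, "rx": 0, "ry": 0, "rz": 0}]}}

```text
t: 26.87
eef_pos: [0.5424, 0.402, 0.152]
eef_rot: [-0.452, 3.106, -0.002]
ft_force: [-0.7, -1.0, -1.5]
grip_width: 0.0278
```

```bash
python3 plan.py 0.5395 0.402 0.041 108.1
```

```text
t 26.87 pos [0.5424 0.402  0.152 ] yaw 106.54 tilt [ 2.7e-03 -6.0e-04 -1.0e+00] w 0.0278 F [-0.7 -1.  -1.5]
shift [0.0031 0.0009 0.111 ] rows>=2.7 rz -0.027
turn rx ry rz [-0.0014  0.0024 -0.0272]
```

Call:
{"name": "send_rows", "arguments": {"targets": [{"tx": 0.003, "ty": 0.001, "tz": 0.01, "rx": -0.001, "ry": 0.002, "rz": -0.027}, {"tx": 0, "ty": 0, "tz": 0.02, "rx": 0, "ry": 0, "rz": 0}, {"tx": 0, "ty": 0, "tz": 0.02, "rx": 0, "ry": 0.001, "rz": 0}, {"tx": 0, "ty": 0, "tz": 0.02, "rx": 0, "ry": 0.001, "rz": 0}, {"tx": 0, "ty": 0, "tz": 0, "rx": 0, "ry": 0, "rz": 0}]}}

```text
t: 27.28
eef_pos: [0.5405, 0.4013, 0.0825]
eef_rot: [-0.491, 3.101, 0.0]
ft_force: [-1.0, 0.1, -1.2]
grip_width: 0.0278
```

```bash
python3 plan.py 0.5395 0.402 0.041 108.1
```

```text
t 27.28 pos [0.5405 0.4013 0.0825] yaw 108.01 tilt [ 1.5e-03  3.0e-04 -1.0e+00] w 0.0278 F [-1.   0.1 -1.2]
shift [0.0008 0.001  0.0415] rows>=1.0 rz -0.002
turn rx ry rz [-0.0001  0.0015 -0.0016]
```

Call:
{"name": "send_rows", "arguments": {"targets": [{"tx": 0.001, "ty": 0.001, "tz": 0.012, "rx": 0, "ry": 0.002, "rz": 0}, {"tx": 0, "ty": 0, "tz": 0.012, "rx": 0, "ry": 0.001, "rz": 0}, {"tx": 0, "ty": 0, "tz": 0.01, "rx": 0, "ry": 0.001, "rz": 0}, {"tx": 0, "ty": 0, "tz": 0.001, "rx": 0, "ry": 0, "rz": 0}]}}

```text
t: 27.62
eef_pos: [0.5409, 0.4018, 0.0482]
eef_rot: [-0.489, 3.103, 0.001]
ft_force: [-0.2, 0.2, -1.3]
grip_width: 0.0279
```

```bash
python3 plan.py 0.5395 0.402 0.041 108.1
```

```text
t 27.62 pos [0.5409 0.4018 0.0482] yaw 107.91 tilt [ 5.e-04  1.e-03 -1.e+00] w 0.0279 F [-0.2  0.2 -1.3]
shift [0.0013 0.0007 0.0072] rows>=0.2 rz -0.003
turn rx ry rz [ 0.0008  0.0008 -0.0033]
```

Call:
{"name": "send_rows", "arguments": {"targets": [{"tx": 0.001, "ty": 0.001, "tz": 0.005, "rx": 0, "ry": 0.001, "rz": 0}, {"tx": 0, "ty": 0, "tz": 0.001, "rx": 0, "ry": 0, "rz": 0}]}}

```text
t: 27.78
eef_pos: [0.54, 0.4025, 0.042]
eef_rot: [-0.488, 3.103, 0.002]
ft_force: [-0.4, -0.3, -0.1]
grip_width: 0.0283
```

Call:
{"name": "send_rows", "arguments": {"targets": [{"tx": 0, "ty": 0, "tz": 0.001, "rx": 0, "ry": 0, "rz": 0}, {"tx": 0, "ty": 0, "tz": 0.0007, "rx": 0, "ry": 0, "rz": 0}]}}

```text
t: 27.95
eef_pos: [0.5402, 0.4028, 0.0409]
eef_rot: [-0.488, 3.103, 0.002]
ft_force: [-3.1, -1.7, 3.6]
grip_width: 0.0281
```

Contact, so I'll release and lift.

Call:
{"name": "send_rows", "arguments": {"targets": [{"tx": 0, "ty": 0, "tz": 0, "rx": 0, "ry": 0, "rz": 0}, {"tx": 0, "ty": 0, "tz": 0, "rx": 0, "ry": 0, "rz": 0}, {"tx": 0, "ty": 0, "tz": 0, "rx": 0, "ry": 0, "rz": 0}, {"tx": 0, "ty": 0, "tz": 0, "rx": 0, "ry": 0, "rz": 0}], "fingers": 0.4}}

```text
t: 28.28
eef_pos: [0.5413, 0.4038, 0.0426]
eef_rot: [-0.488, 3.1, 0.005]
ft_force: [-1.1, -0.4, -0.5]
grip_width: 0.0511
```

Call:
{"name": "send_rows", "arguments": {"targets": [{"tx": 0, "ty": 0, "tz": -0.02, "rx": 0, "ry": 0, "rz": 0}, {"tx": 0, "ty": 0, "tz": -0.035, "rx": 0, "ry": 0, "rz": 0}, {"tx": 0, "ty": 0, "tz": -0.035, "rx": 0, "ry": 0, "rz": 0}, {"tx": 0, "ty": 0, "tz": -0.035, "rx": 0, "ry": 0, "rz": 0}, {"tx": 0, "ty": -0.02, "tz": -0.02, "rx": 0, "ry": 0, "rz": 0}, {"tx": 0, "ty": -0.035, "tz": 0, "rx": 0, "ry": 0, "rz": 0}, {"tx": 0, "ty": -0.035, "tz": 0, "rx": 0, "ry": 0, "rz": 0}, {"tx": 0, "ty": 0, "tz": 0, "rx": 0, "ry": 0, "rz": 0}]}}

```text
t: 28.95
eef_pos: [0.5689, 0.3183, 0.1956]
eef_rot: [-0.498, 3.096, 0.007]
ft_force: [1.2, -1.3, -0.0]
grip_width: 0.0614
```

```bash
python3 look.py w11.png .016; python3 plan.py 0.539 0.402 0.12 108
python3 - <<'E'
from h import *
c=cam('scene'); save(c,'s2.png',(240,110,440,300),4 if 0 else 3); w=cloud(c); c=cam('top'); wt=cloud(c)
for nm,ww in (('scene',w),('top',wt)):
  for n,x,y in (('pot',.4165,.288),('vial',.6545,.091),('square',.631,.27),('box',.539,.402),('cup',.47,.112),('tape',.417,-.269)):
    m=(np.hypot(ww[...,0]-x,ww[...,1]-y)<.045)&(ww[...,2]>.02)&(ww[...,2]<.1); p=ww[m]
    if len(p)<50: continue
    zt=np.percentile(p[:,2],95);t=p[p[:,2]>zt-.006];r=cv2.minAreaRect((t[:,:2]*1000).astype(np.float32))
    print(nm,n,len(p),zt.round(4),np.round(r[0],1),np.round(r[1],1),round(r[2],1))
E
```

```text
px [108.  32.] n 2735 zt 0.0499 rect [474.9 112.5] [41.8 52.6] 15.9
px [360.  35.] n 3900 zt 0.0718 rect [423.9 288.6] [38.4 54.5] 17.3
px [440. 236.] n 3063 zt 0.0566 rect [539.1 401.5] [78.2 28. ] 17.7
px [ 43. 254.] n 2175 zt 0.0817 rect [654.1  93.8] [22.8 17.6] 7.4
px [261. 281.] n 1266 zt 0.0613 rect [631.2 269. ] [39.5 39.8] 26.8
t 29.00 pos [0.5675 0.3219 0.1954] yaw 108.43 tilt [ 0.0043  0.008  -1.    ] w 0.0618 F [0.5 0.8 0.2]
shift [0.0022 0.0845 0.0759] rows>=2.7 rz 0.007
turn rx ry rz [0.0062 0.0065 0.0075]
scene pot 497 0.0723 [415.2 285.8] [51.4 57.2] 37.1
scene vial 340 0.0819 [655.2  89.7] [20.1 22.9] 37.3
scene square 387 0.0754 [632.5 267.1] [23.7 25.6] 11.0
scene box 489 0.0568 [539.9 400.3] [79.1 30.9] 18.1
scene cup 348 0.05 [470.3 111.2] [50.5 52.5] 11.8
scene tape 334 0.024 [ 416.9 -271. ] [66.1 65.8] 74.6
top pot 311 0.0745 [418.2 283.2] [51.8 45.5] 37.1
top vial 130 0.0846 [654.7  91. ] [18.4 17.8] 86.2
top square 238 0.0777 [632.8 268.2] [22.8 22.7] 4.1
top cup 104 0.0525 [470.4 112.5] [46.2 46.6] 0.2
top tape 155 0.026 [ 416.2 -267.9] [64.4 65.2] 43.5
```

View pics/s2.png

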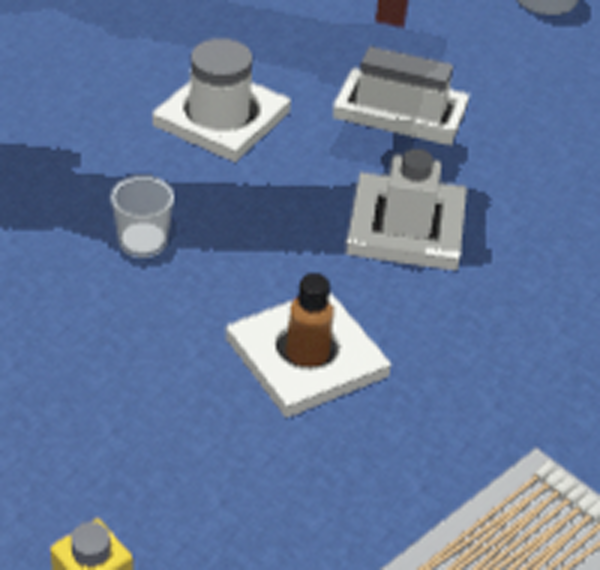

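View pics/w11.png

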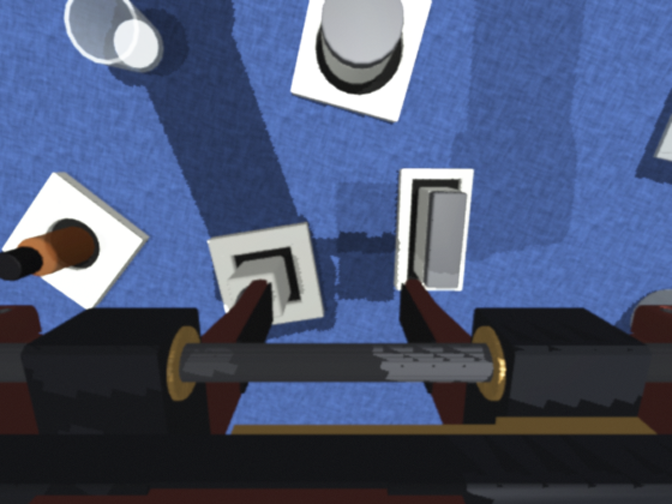

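All four containers stand in their matching recesses: in the scene crop, pot (220,85), slide box (405,80), square (412,200) and bottle (312,325). The measured tops are within 1 mm of floor height plus container height. The gripper is clear, so I'm handing in.

```bash
python3 -c "
from station import manip
print(manip.close_job(), manip.observe()['t'])"
```

```text
the job is handed in; nothing more can be done
the job is handed in; nothing more can be done
```

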